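# Change the batch in the tilting bench tumbler

## Robot

A 7-joint arm with a two-finger parallel gripper is mounted at the origin on the work surface. World frame = base frame: x ahead of the robot, y to its left, z up, the work surface at z = 0. Lengths are in m, angles in rad, forces in N, time in s.
With the tool pointing down it reaches from about 0.425 to 0.925 m from the base axis. Payload 6.8 kg.
Tool frame: the origin (TCP) lies on the front face of the gripper's body, between the roots of the fingers; the fingertips stand 73 mm ahead of it and the grasp point (between the pads) lies 54 mm ahead of it; z points along the fingers, y is the line along which they close (so a half turn about z gives the same grasp; the last joint's range is limited). The gripper opens to 85 mm and grips with 20 to 120 N. Pads are 22 mm wide; open, the fingers measure 114 mm over their backs; the gripper's body (76 mm by 85 mm) begins 54 mm behind the grasp point. The pads swing forward as they close: fully open they stand 13 mm farther back than shut.
Start: joints at [1.11, 0.477, 0.022, 1.555, -0.011, 1.109, -0.083], TCP at [0.233, -0.633, 0.304] pointing down, gripper open.
Joint ranges: [-2.96, 2.96], [-0.34, 2.1], [-1.41, 1.46], [0.24, 2.44], [-1.37, 4.51], [0.17, 1.92], [-2.96, 2.96]. Speed limits (rad/s): [2.39, 2.39, 3.14, 3.14, 3.14, 3.14, 3.14].

## Interface

Orientations are given as a unit quaternion [w, x, y, z].
In Python, from station import bot, optics gives the robot as it stands.
- The arm moves only by the tool drive_tool, never from a script. Its argument "deltas" is a list of rows, each an object with "gripper": the closure in counts, from 0 (fully open) to 255 (shut); "offset": the shift along the tool's x, y, z in units of 1000 mm (1.0 is 1000 mm), a list of three; "angular": the turn, a rotation vector about the tool's x, y, z in units of 45 degrees (1.0 is 45 degrees), a list of three. In form: [{"gripper": gripper, "offset": [dx, dy, dz], "angular": [rx, ry, rz]}, ...]. A call has 1 to 5 rows; each row is the pose to reach, as a shift and turn from the pose commanded when the call began, along the tool's axes at that moment; what a row does not reach only later rows make up. A row lasts 1/10 s, in which the tool goes at most 50 mm and 8.59 degrees, less where a joint would pass 70% of its speed; a pose out of reach is approached as far as the arm can. A call with a number of a shift or a turn outside -1 to 1 is refused whole. A call with a gripper value outside its range is refused whole. The fingers move at their own pace and stop on an object; "grip_force" is the grip in N (left out, the last holds). Time passes only in rows, so rows that repeat a pose let the fingers close. It gives the time, the measured TCP pose, the force, the opening and the grip force at its end, in the units of the state.
- bot.get_obs(): the state, without advancing time (a new reading comes with each control period).
- optics.read_camera(name): name is "scene" or "top" or "wrist"; returns the picture (480x640x3 uint8, blue, green, red); there is no depth.
- optics.camera_model(name): a dict with "fx", "fy", "cx", "cy" (pixels), "dist" ([k1, k2, p1, p2, k3] as OpenCV has them; the pictures are not rectified), "cam_to_world" (4x4, takes a point from camera to world coordinates). Camera axes: x right, y up, looking along -z (the intrinsics and any distortion apply to the point x, -y, -z); pixel columns grow to the right and rows downward; lengths in m; the calibration is good to about 2 mm. A picture is of the moment at which its call begins: read the wrist's pose just before it. camera_model takes no time and is no camera call; for the wrist camera it gives the pose at the moment of the call.
- bot.hand_in(): hands the job in; it is judged then, once.
The state is a dict: "t": time; "q": joint angles; "joint_vel": joint speeds; "joint_torque": joint torques, N m; "eef_pos": TCP position; "tool_rot": TCP orientation; "contact_force": force on the tool from outside, world axes, zero at the start; "torque": the same for the moment, N m; "gripper_width": opening from 0.0 (shut) to 1.0 (fully open); "grasp_force": force on a finger pad.
Only numpy, scipy, OpenCV 4.12 (cv2) and the standard library are available. Lean on these libraries where they do the work, as an engineer would, in place of code of your own. Each camera call takes 0.05 s, during which the arm holds its last target. There are 200 camera calls.

## Task

The tumbler has finished its batch. Unscrew the T-handle of its tilt lock by about one and a half turns, tip the pot right over so that every finished casting drops into the steel tray, and stand the pot upright again. Then screw the T-handle fully home to lock the pot, and only then load all the raw castings from the bench into the pot; leave the drill, the bin and the tape where they are.

Things in the scene. Friction and masses are not known exactly. Their poses are not given: they have to be found in the camera images.
- tee_hub (a point): Centre of the T-handle of the tilt lock: a plain steel bar, 11 mm thick, lying level across the top of an upright screw, 150 mm long over its two 18 mm ball ends. This point is where the bar crosses the screw's axis; z points up along the screw. Nothing stands within 25 mm below the bar except the screw itself. Screwed home, the bar's middle is 245 mm above the bench; it rises 4 mm a turn. The hub round the middle is 24 mm in diameter.
- tee_a (a point): Grip point on one arm of the T-handle's bar, 42 mm from the screw's axis (bar 11 mm thick); its x axis points outwards along the bar
- tee_b (a point): Grip point on the other arm of the T-handle's bar, 42 mm from the screw's axis; its x axis points inwards along the bar
- tee (a joint): Turn of the T-handle in rad: 0 = screwed fully home (hard stop, the pot is locked); grows as it is unscrewed, counter-clockwise seen from above; stop at 12. The screw's point sits in a slot of the collar on the pot's axle and is clear of it from about 7.5 rad (1.2 turns) on. Turning takes about 0.12 N m anywhere, the handle stays where it is left.
- pot (a joint): Tilt of the pot in rad: 0 = upright (stop), grows as the pot is tipped over towards the tray, stop at 2.2. Free only while the lock is slack; it stays where it is left (friction 0.6 N m) and has less than 0.1 rad of play when locked; the screw goes home only with the pot within about 0.06 rad of upright. Castings slide out from about 1.8 rad, all of them by about 2.1.
- pot_handle (a point): Middle of the pot's tipping handle: a round black bar 12 mm thick, 120 mm between its arms, level, parallel to the pot's axle. It stands on the side of the pot away from the tray, 145 mm from the axle; with the pot upright it is 129 mm to the rear of the axle and 66 mm above it. Tipping carries it up, over the axle and down on the tray's side, in an arc about the axle. Its frame tips with the pot; y lies along the bar.
- pot_axle (a point): Middle of the pot's axle, fixed in the machine, 170 mm above the bench. y lies along the axle, x is level and points to the side on which the pot empties; the lock screw stands 170 mm along +y.
- pot_floor (a point): Centre of the pot's inner floor, 50 mm below the axle when upright. The pot is a grey open tapered plastic bowl, 112 mm across inside at the floor and 164 mm at the mouth, 95 mm deep inside; upright, its floor is 120 mm and its rim 216 mm above the bench.
- tray: Open steel catch tray fixed in the machine's foot under the mouth side of the pot: 260 (x) by 196 (y) mm, walls 46 mm high and 3 mm thick; origin at the centre of its underside, 8 mm above the bench; x points away from the pot.
- machine: The tilting bench tumbler: steel foot plate 400 by 345 mm, two blue uprights carrying the pot, a blue post with the lock screw. Fixed. Origin on the bench under the middle of the axle; x towards the emptying side, y along the axle towards the lock screw. The foot plate reaches from -155 to 245 mm in x, -138 to 208 mm in y.
- fin1_mid (a point): Finished (bright) die-cast valve body, about 80 g: a 26 mm cube with a round boss (18 mm across, 7 mm high) on its +z face and a round spigot (14 mm across, 9 mm long) on its +x face. This point is the centre of the cube; the castings on the bench start standing on their -z face. Starts in the pot; may be absent.
- fin2_mid (a point): Finished (bright) die-cast valve body, about 80 g: a 26 mm cube with a round boss (18 mm across, 7 mm high) on its +z face and a round spigot (14 mm across, 9 mm long) on its +x face. This point is the centre of the cube; the castings on the bench start standing on their -z face. Starts in the pot; may be absent.
- fin3_mid (a point): Finished (bright) die-cast valve body, about 80 g: a 26 mm cube with a round boss (18 mm across, 7 mm high) on its +z face and a round spigot (14 mm across, 9 mm long) on its +x face. This point is the centre of the cube; the castings on the bench start standing on their -z face. Starts in the pot; may be absent.
- fin4_mid (a point): Finished (bright) die-cast valve body, about 80 g: a 26 mm cube with a round boss (18 mm across, 7 mm high) on its +z face and a round spigot (14 mm across, 9 mm long) on its +x face. This point is the centre of the cube; the castings on the bench start standing on their -z face. Starts in the pot; may be absent.
- fin5_mid (a point): Finished (bright) die-cast valve body, about 80 g: a 26 mm cube with a round boss (18 mm across, 7 mm high) on its +z face and a round spigot (14 mm across, 9 mm long) on its +x face. This point is the centre of the cube; the castings on the bench start standing on their -z face. Starts in the pot; may be absent.
- raw1_mid (a point): Raw (dull grey) die-cast valve body, about 80 g: a 26 mm cube with a round boss (18 mm across, 7 mm high) on its +z face and a round spigot (14 mm across, 9 mm long) on its +x face. This point is the centre of the cube; the castings on the bench start standing on their -z face. Starts on the bench beside the machine; may be absent.
- raw2_mid (a point): Raw (dull grey) die-cast valve body, about 80 g: a 26 mm cube with a round boss (18 mm across, 7 mm high) on its +z face and a round spigot (14 mm across, 9 mm long) on its +x face. This point is the centre of the cube; the castings on the bench start standing on their -z face. Starts on the bench beside the machine; may be absent.
- raw3_mid (a point): Raw (dull grey) die-cast valve body, about 80 g: a 26 mm cube with a round boss (18 mm across, 7 mm high) on its +z face and a round spigot (14 mm across, 9 mm long) on its +x face. This point is the centre of the cube; the castings on the bench start standing on their -z face. Starts on the bench beside the machine; may be absent.
- raw4_mid (a point): Raw (dull grey) die-cast valve body, about 80 g: a 26 mm cube with a round boss (18 mm across, 7 mm high) on its +z face and a round spigot (14 mm across, 9 mm long) on its +x face. This point is the centre of the cube; the castings on the bench start standing on their -z face. Starts on the bench beside the machine; may be absent.
- drill: Cordless drill lying on the bench, about 240 mm long; a bystander
- parts_bin: Blue open bin with brass nuts, 150 x 110 x 70 mm; a bystander
- tape_roll: Roll of tape, 100 mm across, 48 mm high; a bystander

How it is judged:
On the way, in this order (a step that is already met when the one before it is completed fails the run):
1. the T-handle is unscrewed, the lock is clear of the pot's collar (value of joint tee above 7.3 rad), for 0.1 s.
2. the pot is tipped right over (value of joint pot above 1.75 rad), for 0.2 s.
3. the pot stands upright again and no finished casting is in it (value of joint pot below 0.1 rad and height (world z) of each of fin1_mid, fin2_mid, fin3_mid, fin4_mid, fin5_mid below 0.1 m), for 0.2 s.
4. the T-handle is screwed home with the pot upright (value of joint pot below 0.1 rad and value of joint tee below 0.35 rad), for 0.2 s.
5. all raw castings are in the pot (horizontal distance between each of raw1_mid, raw2_mid, raw3_mid, raw4_mid and pot_floor below 0.078 m and height (world z) of raw1_mid between 0.115 and 0.205 m and height (world z) of raw2_mid between 0.115 and 0.205 m and height (world z) of raw3_mid between 0.115 and 0.205 m and height (world z) of raw4_mid between 0.115 and 0.205 m), for 0.2 s.
At the end, for the whole second after the job is handed in: The pot is upright (within 0.1 rad) and locked (T-handle within 0.35 rad of home), every finished casting lies in the steel tray, every raw casting lies in the pot (all of step 4 and all of step 5 and x of fin1_mid in the frame of tray between -0.13 and 0.13 m and y of fin1_mid in the frame of tray between -0.098 and 0.098 m and height (world z) of each of fin1_mid, fin2_mid, fin3_mid, fin4_mid, fin5_mid below 0.075 m and x of fin2_mid in the frame of tray between -0.13 and 0.13 m and y of fin2_mid in the frame of tray between -0.098 and 0.098 m and x of fin3_mid in the frame of tray between -0.13 and 0.13 m and y of fin3_mid in the frame of tray between -0.098 and 0.098 m and x of fin4_mid in the frame of tray between -0.13 and 0.13 m and y of fin4_mid in the frame of tray between -0.098 and 0.098 m and x of fin5_mid in the frame of tray between -0.13 and 0.13 m and y of fin5_mid in the frame of tray between -0.098 and 0.098 m); the robot touches nothing.
It fails at once if a raw casting is in the pot while the lock is slack (value of joint tee above 0.7 rad and ((horizontal distance between raw1_mid and pot_floor below 0.078 m and height (world z) of raw1_mid between 0.115 and 0.205 m) or (horizontal distance between raw2_mid and pot_floor below 0.078 m and height (world z) of raw2_mid between 0.115 and 0.205 m) or (horizontal distance between raw3_mid and pot_floor below 0.078 m and height (world z) of raw3_mid between 0.115 and 0.205 m) or (horizontal distance between raw4_mid and pot_floor below 0.078 m and height (world z) of raw4_mid between 0.115 and 0.205 m))).
It fails at once if the drill is shoved aside (over 30 mm) (distance of drill from where it was at the start of the episode above 0.03 m).
It fails at once if the blue bin is shoved aside (over 30 mm) (distance of parts_bin from where it was at the start of the episode above 0.03 m).
It fails at once if the roll of tape is shoved aside (over 30 mm) (distance of tape_roll from where it was at the start of the episode above 0.03 m).
Of fin1, fin2, fin3, fin4, fin5 only 3 to 5 are there at a start; the rules pass over those that are not, and their reading is None.
Of raw1, raw2, raw3, raw4 only 2 to 3 are there at a start; the rules pass over those that are not, and their reading is None.
At some moment in a run one of raw1, raw2, raw3, raw4 may be knocked a few centimetres aside while the robot is not near it.
Once in a run the grip may slacken for a moment while it holds something.
It also fails if it takes over 210 s, if anything falls off the work surface, if the arm or the gripper's body presses on something with over 40 N, if the wrist force passes 120 N, or if a joint passes its speed limit or range.

## Working session

There is one attempt and no reset: what is moved stays moved. The work goes in short steps, Python scripts to look and compute and a tool call to move; the robot and the scene stay as the last step left them, time stands still between calls to the robot, and variables do not carry over. Pictures are saved under pics/ and viewed, at most 14 in all, crops included, and the job is handed in when it is done.

Besides the shell and the picture viewer there is one more tool, called after ">>>" by a JSON object that holds its "api" and its "payload". drive_tool: Moves the arm, as the interface text tells. Its arguments: {"type":"object","properties":{"deltas":{"type":"array"},"grip_force":{"type":"number"}},"required":["deltas"]}

```bash
mkdir -p pics; ls; python3 - <<'E'
from station import bot, optics
import cv2,numpy as np
print(bot.get_obs())
for n in ("scene","top"):
    im=optics.read_camera(n); cv2.imwrite(f"pics/{n}0.png",im)
    m=optics.camera_model(n); print(n,m)
E
```

```text
pics
{'t': 0.0, 'q': array([ 1.10992205,  0.47780749,  0.02236712,  1.55645889, -0.01151862,
        1.10930753, -0.08311312]), 'joint_vel': array([ 3.36451058e-05,  2.67288138e-05, -1.20721700e-03, -7.60243351e-04,
       -6.04017695e-04, -7.00615844e-04, -2.92111618e-04]), 'joint_torque': array([-3.58961524e-04, -5.96464705e+01,  1.60742261e+00, -2.81198913e+01,
        1.23916240e-02,  9.47138731e-03, -7.77370360e-06]), 'eef_pos': array([ 0.23303704, -0.63300144,  0.30291803]), 'tool_rot': array([-8.97854231e-04,  9.84485784e-01,  1.75461916e-01, -2.28202810e-04]), 'contact_force': array([ 0.90171014,  0.44676538, -0.62977774]), 'torque': array([ 0.01003662, -0.02948192, -0.00655697]), 'grasp_force': 0.0, 'gripper_width': 1.000345893365455}
scene {'fx': 612.4255164591267, 'fy': 612.4255164591267, 'cx': 320.2405971207971, 'cy': 249.3838154021658, 'dist': array([-0.0098894,  0.       ,  0.       ,  0.       ,  0.       ]), 'cam_to_world': array([[-0.17818793, -0.76493191,  0.61897353,  1.59953703],
       [ 0.98389561, -0.12949785,  0.12320606,  0.19969525],
       [-0.01408851,  0.63095918,  0.7756881 ,  1.43907128],
       [ 0.        ,  0.        ,  0.        ,  1.        ]])}
top {'fx': 520.5205552803085, 'fy': 520.5205552803085, 'cx': 316.8218110007045, 'cy': 248.52727801605494, 'dist': array([-0.15286593,  0.        ,  0.        ,  0.        ,  0.        ]), 'cam_to_world': array([[ 0.0198955 ,  0.99046871, -0.13629344,  0.37302128],
       [-0.99980004,  0.01943554, -0.00470476, -0.0293033 ],
       [-0.00201098,  0.13635979,  0.99065734,  1.49036843],
       [ 0.        ,  0.        ,  0.        ,  1.        ]])}
```

View pics/scene0.png

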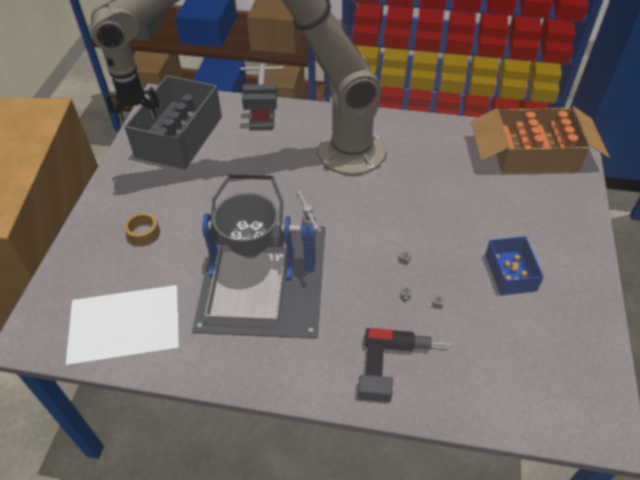

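View pics/top0.png

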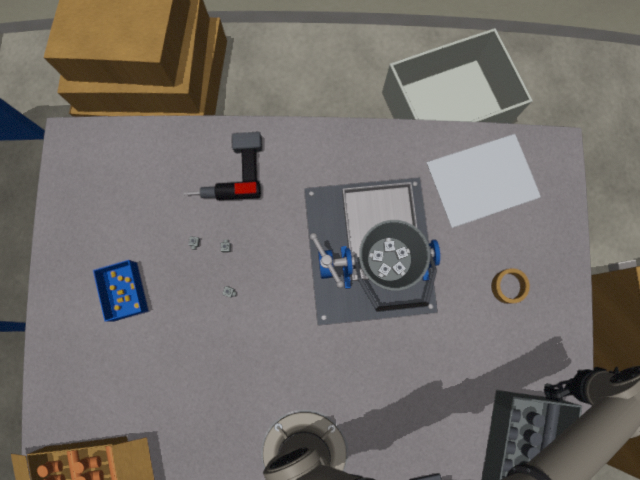

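The scene view shows the machine left of centre. In the top view, the T-handle hub is at (327,262), its ball ends at (313,237) and (341,285), and the pot at (394,254) holding 5 bright castings. The three raw castings are at (194,243), (225,246) and (229,292). The tape is at (511,286), the bin at (121,291) and the drill at (235,170).

```bash
cat > h.py <<'E'
from station import bot, optics
import cv2,numpy as np
from scipy.spatial.transform import Rotation as R
def ray(m,uv):
    K=np.array([[m['fx'],0,m['cx']],[0,m['fy'],m['cy']],[0,0,1.]])
    p=cv2.undistortPoints(np.array([[uv]],float),K,np.array(m['dist']))[0,0]
    T=m['cam_to_world']; d=T[:3,:3]@np.array([p[0],-p[1],-1.]); return T[:3,3],d
def plane(m,uv,z):
    o,d=ray(m,uv); return o+d*(z-o[2])/d[2]
def pix(m,P):
    K=np.array([[m['fx'],0,m['cx']],[0,m['fy'],m['cy']],[0,0,1.]])
    T=np.linalg.inv(m['cam_to_world']); c=T[:3,:3]@np.asarray(P)+T[:3,3]
    return cv2.projectPoints(np.array([[c[0],-c[1],-c[2]]]),np.zeros(3),np.zeros(3),K,np.array(m['dist']))[0][0,0]
def rot():
    w,x,y,z=bot.get_obs()['tool_rot']; return R.from_quat([x,y,z,w])
def rel(P,yaw=None):
    """tool-frame shift bringing the grasp point to world P; yaw = world heading of tool y (mod 180)"""
    s=bot.get_obs(); r=rot(); g=s['eef_pos']+r.apply([0,0,.054])
    # commanded end pose: straight down, with given heading of tool y
    y=r.apply([0,1,0]); h=np.arctan2(y[1],y[0])
    if yaw is None: yaw=h
    d=(yaw-h+np.pi/2)%np.pi-np.pi/2; yaw=h+d
    ty=np.array([np.cos(yaw),np.sin(yaw),0]); tz=np.array([0,0,-1.]); tx=np.cross(ty,tz)
    Rt=R.from_matrix(np.c_[tx,ty,tz]); tcp=np.asarray(P)-.054*tz
    print('offset',r.inv().apply(tcp-s['eef_pos']).round(4),'angular/45',((r.inv()*Rt).as_rotvec()/(np.pi/4)).round(3),'q7',s['q'][6].round(2),'t',s['t'])
E
python3 - <<'E'
from h import *
m=optics.camera_model('top'); im=cv2.imread('pics/top0.png')
for n,uv,z in [('hub',(327,262),.25),('e1',(313,237),.245),('e2',(341,285),.245),('pot',(394,254),.216),('tl',(305,188),.008),('tr',(420,178),.008),('br',(437,312),.008),('bl',(318,324),.008),('raw',(194,243),.02),('raw',(225,246),.02),('raw',(229,292),.02)]:
    print(n,plane(m,uv,z).round(3))
c=[plane(m,u,.008)[:2] for u in [(305,188),(420,178),(437,312),(318,324)]]
src=np.array([[245,208],[245,-138],[-155,-138],[-155,208]])/1000.
A,_=cv2.estimateAffinePartial2D(src,np.array(c)); 
th=np.arctan2(A[1,0],A[0,0]); s=np.hypot(A[1,0],A[0,0]); print('machine',A[:,2],th,s)
Rm=np.array([[np.cos(th),-np.sin(th)],[np.sin(th),np.cos(th)]])
for n,p in [('tee',(0,.17)),('handle',(-.129,0)),('tip',(.122,0))]: print(n,A[:,2]+Rm@np.array(p))
cv2.imwrite('pics/c1.png',cv2.resize(im[160:340,180:460],None,fx=2.8,fy=2.8,interpolation=cv2.INTER_CUBIC))
E
```

```text
hub [ 0.512 -0.048  0.25 ]
e1 [ 0.572 -0.014  0.245]
e2 [ 0.457 -0.083  0.245]
pot [ 0.538 -0.215  0.216]
tl [0.755 0.016 0.008]
tr [ 0.793 -0.323  0.008]
br [ 0.401 -0.369  0.008]
bl [ 0.362 -0.03   0.008]
raw [0.584 0.332 0.02 ]
raw [0.577 0.241 0.02 ]
raw [0.446 0.224 0.02 ]
machine [ 0.53752557 -0.21594156] 0.11512644612649969 0.9878794904940914
tee [ 0.51799728 -0.04706692]
handle [ 0.40937951 -0.23076009]
tip [ 0.65871796 -0.20192714]
```

View pics/c1.png

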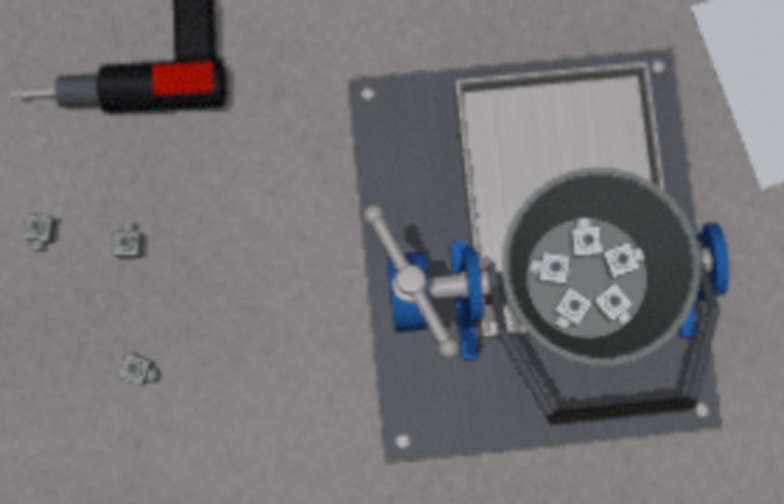

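The close-up crop puts the hub at (411,280), ends at (374,214) and (449,349), so the hub is near (0.517,-0.047) with the bar heading about 0.54 rad. The pot holds five finished castings and there are three raw ones.

```bash
python3 - <<'E'
from h import *
print(rot().apply([0,1,0]))
rel([.517,-.047,.300],.54+np.pi/2)
E
```

```text
[ 0.34554736 -0.93839985 -0.00165815]
offset [ 0.4689 -0.4519 -0.0503] angular/45 [-0.002 -0.    -0.238] q7 -0.08 t 0.1
```

>>> {"api": "drive_tool", "payload": {"deltas": [{"gripper":0,"offset":[0.02,-0.02,-0.04],"angular":[0,0,0]},{"gripper":0,"offset":[0.17,-0.165,-0.06],"angular":[0,0,0]},{"gripper":0,"offset":[0.17,-0.165,-0.06],"angular":[0,0,0]},{"gripper":0,"offset":[0.17,-0.165,-0.06],"angular":[0,0,0]},{"gripper":0,"offset":[0.17,-0.165,-0.06],"angular":[0,0,0]}]}}

```text
t: 0.6
eef_pos: [0.332, -0.4264, 0.3629]
tool_rot: [-0.0, 0.984, 0.175, -0.0]
contact_force: [0.4, -0.4, 0.2]
gripper_width: 0.994
grasp_force: 0.0
```

>>> {"api": "drive_tool", "payload": {"deltas": [{"gripper":0,"offset":[0.17,-0.165,0],"angular":[0,0,0]},{"gripper":0,"offset":[0.17,-0.165,0],"angular":[0,0,0]},{"gripper":0,"offset":[0.17,-0.165,0],"angular":[0,0,0]},{"gripper":0,"offset":[0.17,-0.165,0],"angular":[0,0,0]},{"gripper":0,"offset":[0.17,-0.165,0],"angular":[0,0,0]}]}}

```text
t: 1.1
eef_pos: [0.435, -0.2115, 0.3629]
tool_rot: [-0.0, 0.984, 0.177, 0.0]
contact_force: [1.4, -0.1, -0.2]
gripper_width: 1.0
grasp_force: 0.0
```

```bash
python3 - <<'E'
from h import *
rel([.517,-.047,.320],.54+np.pi/2); print(bot.get_obs()['q'].round(2))
E
```

```text
offset [ 0.1342 -0.1257 -0.011 ] angular/45 [-0.    -0.    -0.235] q7 -0.92 t 1.1
[ 0.56  0.12 -0.26  1.91  0.03  1.12 -0.92]
```

>>> {"api": "drive_tool", "payload": {"deltas": [{"gripper":0,"offset":[0.134,-0.126,-0.01],"angular":[0,0,0.3]},{"gripper":0,"offset":[0.134,-0.126,-0.01],"angular":[0,0,0.6]},{"gripper":0,"offset":[0.134,-0.126,-0.01],"angular":[0,0,0.765]},{"gripper":0,"offset":[0.134,-0.126,-0.01],"angular":[0,0,0.765]},{"gripper":0,"offset":[0.134,-0.126,-0.01],"angular":[0,0,0.765]}]}}

```text
t: 1.6
eef_pos: [0.5177, -0.0449, 0.3731]
tool_rot: [-0.001, 0.992, -0.123, 0.0]
contact_force: [0.1, -1.1, -0.5]
gripper_width: 1.002
grasp_force: 0.0
```

```bash
python3 - <<'E'
from h import *
rel([.517,-.047,.320],.54+np.pi/2); print(bot.get_obs()['q'].round(2))
m=optics.camera_model('wrist'); im=optics.read_camera('wrist'); cv2.imwrite('pics/w1.png',im); print(pix(m,[.517,-.047,.245]))
E
```

```text
offset [-0.0002  0.0022 -0.0009] angular/45 [-0.003 -0.002 -1.001] q7 -1.91 t 1.6
[ 0.27  0.18 -0.35  1.82  0.06  1.15 -1.91]
[326.30199254 266.52026528]
```

View pics/w1.png

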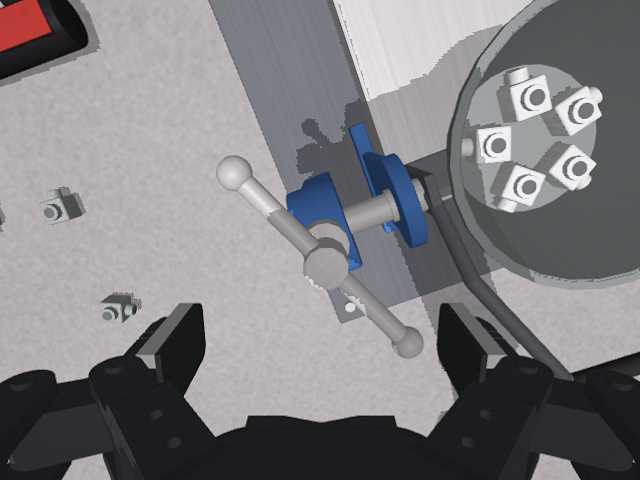

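>>> {"api": "drive_tool", "payload": {"deltas": [{"gripper":0,"offset":[0,0.002,0],"angular":[0,0,-0.2]},{"gripper":0,"offset":[0,0.002,0],"angular":[0,0,-1.0]},{"gripper":0,"offset":[0,0.002,0],"angular":[0,0,-1.0]},{"gripper":0,"offset":[0,0.002,0],"angular":[0,0,-1.0]},{"gripper":0,"offset":[0,0.002,0],"angular":[0,0,-1.0]}]}}

```text
t: 2.15
eef_pos: [0.5153, -0.0535, 0.3726]
tool_rot: [0.0, 0.968, 0.252, -0.001]
contact_force: [-0.0, -0.4, -0.9]
gripper_width: 1.002
grasp_force: 0.0
```

>>> {"api": "drive_tool", "payload": {"deltas": [{"gripper":0,"offset":[0,0,0],"angular":[0,0,-0.05]},{"gripper":0,"offset":[0,0,0.04],"angular":[0,0,-0.05]},{"gripper":0,"offset":[0,0,0.073],"angular":[0,0,-0.05]},{"gripper":0,"offset":[0,0,0.073],"angular":[0,0,-0.05]},{"gripper":0,"offset":[0,0,0.073],"angular":[0,0,-0.05]}]}}

```text
t: 2.65
eef_pos: [0.5156, -0.0529, 0.3002]
tool_rot: [-0.0, 0.964, 0.267, -0.001]
contact_force: [0.6, -0.2, 0.4]
gripper_width: 0.998
grasp_force: 0.0
```

>>> {"api": "drive_tool", "payload": {"deltas": [{"gripper":255,"offset":[0,0,0],"angular":[0,0,0]},{"gripper":255,"offset":[0,0,0],"angular":[0,0,0]},{"gripper":255,"offset":[0,0,0],"angular":[0,0,0]},{"gripper":255,"offset":[0,0,0],"angular":[0,0,0]},{"gripper":255,"offset":[0,0,0],"angular":[0,0,0]}], "grip_force": 50}}

```text
t: 3.15
eef_pos: [0.5151, -0.0502, 0.301]
tool_rot: [-0.001, 0.963, 0.268, -0.001]
contact_force: [-7.2, 5.5, 9.0]
gripper_width: 0.265
grasp_force: 48.5
```

```bash
python3 - <<'E'
from h import *
rel([.517,-.047,.245],.54+np.pi/2); s=bot.get_obs();print(s['q'].round(2),s['gripper_width'],s['contact_force'],s['torque'],s['grasp_force'])
E
```

```text
offset [ 0.0033 -0.0017  0.002 ] angular/45 [-0.004  0.001  0.004] q7 -1.16 t 3.15
[ 0.34  0.25 -0.42  1.91  0.12  1.01 -1.16] 0.264891682636016 [-7.16586107  5.51290985  9.02014001] [1.27766168 1.41241031 0.01477763] 48.52884829044342
```

>>> {"api": "drive_tool", "payload": {"deltas": [{"gripper":255,"offset":[0.003,-0.004,0],"angular":[0,0,0]},{"gripper":255,"offset":[0.003,-0.004,0],"angular":[0,0,0]}]}}

```text
t: 3.35
eef_pos: [0.5151, -0.0496, 0.3009]
tool_rot: [0.002, 0.964, 0.266, -0.002]
contact_force: [-8.4, -6.3, 10.2]
gripper_width: 0.263
grasp_force: 49.1
```

```bash
python3 - <<'E'
from h import *
rel([.517,-.047,.245],.54+np.pi/2); s=bot.get_obs();print(s['q'].round(2),s['gripper_width'],s['contact_force'],s['torque'],s['grasp_force'])
E
```

```text
offset [ 0.0029 -0.0013  0.0019] angular/45 [ 0.002  0.006 -0.001] q7 -1.18 t 3.35
[ 0.33  0.25 -0.42  1.91  0.13  1.01 -1.18] 0.2627842521454511 [-8.37604978 -6.28834951 10.22671881] [-1.07541559  1.73828637  0.13750803] 49.051551818847656
```

>>> {"api": "drive_tool", "payload": {"deltas": [{"gripper":120,"offset":[0,0,0],"angular":[0,0,0]},{"gripper":120,"offset":[0,0,0],"angular":[0,0,0]},{"gripper":120,"offset":[0,0,0],"angular":[0,0,0]}]}}

```text
t: 3.65
eef_pos: [0.5165, -0.047, 0.3]
tool_rot: [-0.0, 0.964, 0.268, 0.0]
contact_force: [-0.4, -0.3, -0.5]
gripper_width: 0.531
grasp_force: 0.0
```

```bash
python3 - <<'E'
from h import *
rel([.517,-.047,.245],.54+np.pi/2); s=bot.get_obs();print(s['q'].round(2),s['gripper_width'],s['contact_force'],s['torque'],s['grasp_force'])
E
```

```text
offset [0.0004 0.0003 0.001 ] angular/45 [-0.    -0.001  0.002] q7 -1.18 t 3.65
[ 0.33  0.26 -0.43  1.91  0.12  1.   -1.18] 0.5305741004635635 [-0.39159222 -0.30438938 -0.53038139] [0.01469827 0.02611147 0.02592275] 0.0
```

>>> {"api": "drive_tool", "payload": {"deltas": [{"gripper":255,"offset":[0,0,0],"angular":[0,0,0]},{"gripper":255,"offset":[0,0,0],"angular":[0,0,0]},{"gripper":255,"offset":[0,0,0],"angular":[0,0,0]},{"gripper":255,"offset":[0,0,0],"angular":[0,0,0]}]}}

```text
t: 4.05
eef_pos: [0.5172, -0.0483, 0.3003]
tool_rot: [0.001, 0.964, 0.267, 0.001]
contact_force: [3.7, -5.3, 0.3]
gripper_width: 0.264
grasp_force: 48.9
```

```bash
python3 - <<'E'
from h import *
rel([.517,-.047,.245],.54+np.pi/2); s=bot.get_obs();print(s['q'].round(2),s['gripper_width'],s['contact_force'],s['torque'],s['grasp_force'])
E
```

```text
offset [ 0.0006 -0.0012  0.0013] angular/45 [ 0.002 -0.001  0.   ] q7 -1.18 t 4.05
[ 0.33  0.26 -0.42  1.91  0.13  1.   -1.18] 0.2641902195130178 [ 3.72115974 -5.25207501  0.2907208 ] [-0.87967167 -0.57447023  0.04872362] 48.89235198497772
```

>>> {"api": "drive_tool", "payload": {"deltas": [{"gripper":255,"offset":[0,0.001,-0.0001],"angular":[0,0,-0.19]},{"gripper":255,"offset":[0,0.001,-0.0002],"angular":[0,0,-0.38]},{"gripper":255,"offset":[0,0.001,-0.0003],"angular":[0,0,-0.57]},{"gripper":255,"offset":[0,0.001,-0.0004],"angular":[0,0,-0.76]},{"gripper":255,"offset":[0,0.001,-0.0005],"angular":[0,0,-0.95]}]}}

```text
t: 4.55
eef_pos: [0.518, -0.0491, 0.3008]
tool_rot: [0.001, 0.798, 0.602, 0.001]
contact_force: [6.3, -4.5, -1.3]
gripper_width: 0.264
grasp_force: 37.1
```

```bash
python3 - <<'E'
from h import *
rel([.5175,-.0483,.245],.54+np.pi/2); s=bot.get_obs();print(s['q'].round(2),s['gripper_width'],s['contact_force'],s['torque'],s['grasp_force'])
m=optics.camera_model('wrist'); im=optics.read_camera('wrist'); cv2.imwrite('pics/w2.png',im[100:]); print(pix(m,[.517,-.047,.245]))
E
```

```text
offset [ 0.0007 -0.0008  0.0018] angular/45 [ 0.004 -0.002  0.958] q7 -0.46 t 4.55
[ 0.43  0.27 -0.54  1.9   0.17  1.01 -0.46] 0.2641094709424757 [ 6.3320406  -4.539333   -1.25895408] [-0.83251374 -1.15065047 -0.18599226] 37.05292761325836
[314.54651563 327.74973566]
```

View pics/w2.png

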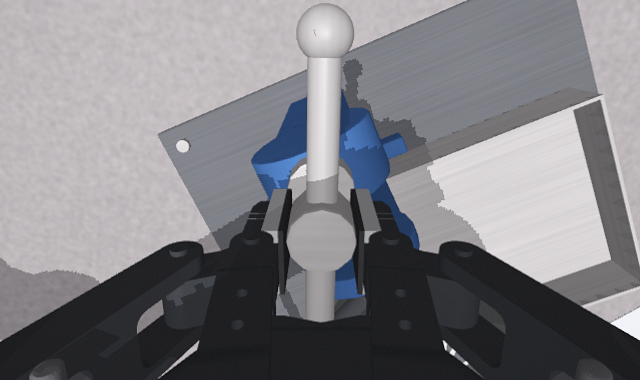

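The bar turns with the gripper: hub at (322,240), and the bar is vertical in view. Continuing.

>>> {"api": "drive_tool", "payload": {"deltas": [{"gripper":255,"offset":[0,0,-0.0001],"angular":[0,0,-0.19]},{"gripper":255,"offset":[0,0,-0.0002],"angular":[0,0,-0.38]},{"gripper":255,"offset":[0,0,-0.0003],"angular":[0,0,-0.57]},{"gripper":255,"offset":[0,0,-0.0004],"angular":[0,0,-0.76]},{"gripper":255,"offset":[0,0,-0.0005],"angular":[0,0,-0.95]}]}}

```text
t: 5.1
eef_pos: [0.5191, -0.049, 0.3014]
tool_rot: [0.002, 0.524, 0.852, 0.001]
contact_force: [9.4, -3.9, -5.6]
gripper_width: 0.262
grasp_force: 49.1
```

>>> {"api": "drive_tool", "payload": {"deltas": [{"gripper":255,"offset":[0,0,-0.0001],"angular":[0,0,-0.19]},{"gripper":255,"offset":[0,0,-0.0002],"angular":[0,0,-0.38]},{"gripper":255,"offset":[0,0,-0.0003],"angular":[0,0,-0.57]},{"gripper":255,"offset":[0,0,-0.0004],"angular":[0,0,-0.76]},{"gripper":255,"offset":[0,0,-0.0005],"angular":[0,0,-0.95]}]}}

```text
t: 5.6
eef_pos: [0.5198, -0.0483, 0.302]
tool_rot: [0.004, 0.177, 0.984, 0.001]
contact_force: [14.6, -0.9, -9.6]
gripper_width: 0.268
grasp_force: 49.3
```

```bash
python3 - <<'E'
from h import *
rel([.5175,-.0483,.245],.54+np.pi/2); s=bot.get_obs();print(s['q'].round(2),s['gripper_width'],s['contact_force'],s['torque'],s['grasp_force'])
E
```

```text
offset [ 0.0022 -0.0008  0.003 ] angular/45 [ 1.000e-03  1.000e-02 -1.141e+00] q7 0.94 t 5.6
[ 0.65  0.33 -0.81  1.88  0.27  1.04  0.94] 0.2679444804324411 [14.64137771 -0.9219803  -9.60918942] [-0.17349555 -2.72844544 -0.11429856] 49.27588999271393
```

>>> {"api": "drive_tool", "payload": {"deltas": [{"gripper":255,"offset":[0,0,-0.0001],"angular":[0,0,-0.19]},{"gripper":255,"offset":[0,0,-0.0002],"angular":[0,0,-0.38]},{"gripper":255,"offset":[0,0,-0.0003],"angular":[0,0,-0.57]},{"gripper":255,"offset":[0,0,-0.0004],"angular":[0,0,-0.76]},{"gripper":255,"offset":[0,0,-0.0005],"angular":[0,0,-0.95]}]}}

```text
t: 6.1
eef_pos: [0.5197, -0.0471, 0.3025]
tool_rot: [0.004, -0.194, 0.981, 0.001]
contact_force: [14.2, 2.6, -9.3]
gripper_width: 0.266
grasp_force: 49.4
```

>>> {"api": "drive_tool", "payload": {"deltas": [{"gripper":255,"offset":[0,0,-0.0001],"angular":[0,0,-0.19]},{"gripper":255,"offset":[0,0,-0.0001],"angular":[0,0,-0.19]},{"gripper":0,"offset":[0,0,0],"angular":[0,0,-0.19]},{"gripper":0,"offset":[0,0,0],"angular":[0,0,-0.19]},{"gripper":0,"offset":[0,0,0],"angular":[0,0,-0.19]}]}}

```text
t: 6.6
eef_pos: [0.5164, -0.048, 0.3018]
tool_rot: [-0.001, -0.264, 0.965, 0.0]
contact_force: [1.1, -0.7, -0.4]
gripper_width: 0.764
grasp_force: 0.0
```

```bash
python3 - <<'E'
from h import *
rel([.5175,-.0483,.245],.54+np.pi/2); s=bot.get_obs();print(s['q'].round(2),s['gripper_width'],s['contact_force'],s['torque'],s['grasp_force'])
E
```

```text
offset [-0.0008 -0.0008  0.0028] angular/45 [ 0.001 -0.001 -0.008] q7 1.75 t 6.6
[ 0.78  0.38 -0.99  1.88  0.36  1.08  1.75] 0.7638163925135028 [ 1.1200785  -0.66656213 -0.41543099] [-0.05446611 -0.03448556  0.00719982] 0.0
```

>>> {"api": "drive_tool", "payload": {"deltas": [{"gripper":0,"offset":[-0.001,-0.001,-0.04],"angular":[0,0,0]},{"gripper":0,"offset":[-0.001,-0.001,-0.04],"angular":[0,0,0.19]},{"gripper":0,"offset":[-0.001,-0.001,-0.04],"angular":[0,0,0.38]},{"gripper":0,"offset":[-0.001,-0.001,-0.04],"angular":[0,0,0.57]},{"gripper":0,"offset":[-0.001,-0.001,-0.04],"angular":[0,0,0.75]}]}}

```text
t: 7.1
eef_pos: [0.5179, -0.0484, 0.342]
tool_rot: [-0.0, 0.031, 1.0, -0.0]
contact_force: [0.9, -0.4, -0.6]
gripper_width: 0.998
grasp_force: 0.0
```

>>> {"api": "drive_tool", "payload": {"deltas": [{"gripper":0,"offset":[0,0,0],"angular":[0,0,0.95]},{"gripper":0,"offset":[0,0,0],"angular":[0,0,0.95]},{"gripper":0,"offset":[0,0,0],"angular":[0,0,0.95]},{"gripper":0,"offset":[0,0,0],"angular":[0,0,0.95]},{"gripper":0,"offset":[0,0,0],"angular":[0,0,0.95]}]}}

```text
t: 7.6
eef_pos: [0.5179, -0.0484, 0.342]
tool_rot: [-0.0, 0.393, 0.92, -0.0]
contact_force: [0.0, 0.2, -1.2]
gripper_width: 1.002
grasp_force: 0.0
```

>>> {"api": "drive_tool", "payload": {"deltas": [{"gripper":0,"offset":[0,0,0],"angular":[0,0,0.95]},{"gripper":0,"offset":[0,0,0],"angular":[0,0,0.95]},{"gripper":0,"offset":[0,0,0],"angular":[0,0,0.95]},{"gripper":0,"offset":[0,0,0],"angular":[0,0,0.95]},{"gripper":0,"offset":[0,0,0],"angular":[0,0,0.95]}]}}

```text
t: 8.1
eef_pos: [0.5179, -0.0483, 0.3419]
tool_rot: [-0.0, 0.701, 0.713, -0.0]
contact_force: [0.6, -0.4, 0.0]
gripper_width: 0.999
grasp_force: 0.0
```

>>> {"api": "drive_tool", "payload": {"deltas": [{"gripper":0,"offset":[0,0,0],"angular":[0,0,0.95]},{"gripper":0,"offset":[0,0,0],"angular":[0,0,0.95]},{"gripper":0,"offset":[0,0,0],"angular":[0,0,0.95]},{"gripper":0,"offset":[0,0,0],"angular":[0,0,0.95]},{"gripper":0,"offset":[0,0,0],"angular":[0,0,0.95]}]}}

```text
t: 8.6
eef_pos: [0.5179, -0.0483, 0.342]
tool_rot: [-0.0, 0.913, 0.408, -0.0]
contact_force: [0.0, 0.1, 0.4]
gripper_width: 1.002
grasp_force: 0.0
```

```bash
python3 - <<'E'
from h import *
rel([.518,-.0482,.247],.54+np.pi/2); s=bot.get_obs();print(s['q'].round(2),s['gripper_width'])
E
```

```text
offset [0.0002 0.0001 0.041 ] angular/45 [-0.001  0.001  0.384] q7 -0.88 t 8.6
[ 0.43  0.23 -0.53  1.85  0.13  1.1  -0.88] 1.0020680147419483
```

>>> {"api": "drive_tool", "payload": {"deltas": [{"gripper":0,"offset":[0,0,0],"angular":[0,0,0.19]},{"gripper":0,"offset":[0,0,0],"angular":[0,0,0.384]},{"gripper":0,"offset":[0,0,0.02],"angular":[0,0,0.384]},{"gripper":0,"offset":[0,0,0.04],"angular":[0,0,0.384]},{"gripper":0,"offset":[0,0,0.04],"angular":[0,0,0.384]}]}}

```text
t: 9.1
eef_pos: [0.5165, -0.0485, 0.2997]
tool_rot: [-0.001, 0.963, 0.27, -0.002]
contact_force: [0.6, -0.6, 0.1]
gripper_width: 1.0
grasp_force: 0.0
```

>>> {"api": "drive_tool", "payload": {"deltas": [{"gripper":255,"offset":[0,0,0],"angular":[0,0,0]},{"gripper":255,"offset":[0,0,0],"angular":[0,0,0]},{"gripper":255,"offset":[0,0,0],"angular":[0,0,0]},{"gripper":255,"offset":[0,0,0],"angular":[0,0,0]},{"gripper":255,"offset":[0,0,0],"angular":[0,0,0]}], "grip_force": 50}}

```text
t: 9.6
eef_pos: [0.5183, -0.048, 0.3028]
tool_rot: [-0.0, 0.963, 0.27, 0.0]
contact_force: [-1.6, 2.1, 3.9]
gripper_width: 0.27
grasp_force: 48.7
```

>>> {"api": "drive_tool", "payload": {"deltas": [{"gripper":255,"offset":[0,0,-0.0001],"angular":[0,0,-0.19]},{"gripper":255,"offset":[0,0,-0.0002],"angular":[0,0,-0.38]},{"gripper":255,"offset":[0,0,-0.0003],"angular":[0,0,-0.57]},{"gripper":255,"offset":[0,0,-0.0004],"angular":[0,0,-0.76]},{"gripper":255,"offset":[0,0,-0.0005],"angular":[0,0,-0.95]}]}}

```text
t: 10.1
eef_pos: [0.5186, -0.0483, 0.3033]
tool_rot: [0.0, 0.797, 0.604, 0.001]
contact_force: [-0.9, -0.0, 2.8]
gripper_width: 0.262
grasp_force: 48.7
```

>>> {"api": "drive_tool", "payload": {"deltas": [{"gripper":255,"offset":[0,0,-0.0001],"angular":[0,0,-0.19]},{"gripper":255,"offset":[0,0,-0.0002],"angular":[0,0,-0.38]},{"gripper":255,"offset":[0,0,-0.0003],"angular":[0,0,-0.57]},{"gripper":255,"offset":[0,0,-0.0004],"angular":[0,0,-0.76]},{"gripper":255,"offset":[0,0,-0.0005],"angular":[0,0,-0.95]}]}}

```text
t: 10.6
eef_pos: [0.519, -0.0483, 0.3039]
tool_rot: [0.001, 0.522, 0.853, 0.001]
contact_force: [1.5, 1.0, 0.8]
gripper_width: 0.26
grasp_force: 48.8
```

>>> {"api": "drive_tool", "payload": {"deltas": [{"gripper":255,"offset":[0,0,-0.0001],"angular":[0,0,-0.19]},{"gripper":255,"offset":[0,0,-0.0002],"angular":[0,0,-0.38]},{"gripper":255,"offset":[0,0,-0.0003],"angular":[0,0,-0.57]},{"gripper":255,"offset":[0,0,-0.0004],"angular":[0,0,-0.76]},{"gripper":255,"offset":[0,0,-0.0005],"angular":[0,0,-0.95]}]}}

```text
t: 11.1
eef_pos: [0.5192, -0.0479, 0.3044]
tool_rot: [0.001, 0.175, 0.985, 0.001]
contact_force: [2.4, 1.5, 0.2]
gripper_width: 0.266
grasp_force: 48.9
```

>>> {"api": "drive_tool", "payload": {"deltas": [{"gripper":255,"offset":[0,0,-0.0001],"angular":[0,0,-0.19]},{"gripper":255,"offset":[0,0,-0.0002],"angular":[0,0,-0.38]},{"gripper":255,"offset":[0,0,-0.0003],"angular":[0,0,-0.57]},{"gripper":255,"offset":[0,0,-0.0004],"angular":[0,0,-0.76]},{"gripper":255,"offset":[0,0,-0.0005],"angular":[0,0,-0.95]}]}}

```text
t: 11.6
eef_pos: [0.5192, -0.0475, 0.3049]
tool_rot: [0.002, -0.196, 0.981, 0.001]
contact_force: [2.6, 3.0, -0.4]
gripper_width: 0.266
grasp_force: 48.9
```

>>> {"api": "drive_tool", "payload": {"deltas": [{"gripper":255,"offset":[0,0,-0.0001],"angular":[0,0,-0.19]},{"gripper":255,"offset":[0,0,-0.0001],"angular":[0,0,-0.19]},{"gripper":0,"offset":[0,0,0],"angular":[0,0,-0.19]},{"gripper":0,"offset":[0,0,0],"angular":[0,0,-0.19]},{"gripper":0,"offset":[0,0,0],"angular":[0,0,-0.19]}]}}

```text
t: 12.1
eef_pos: [0.5179, -0.0491, 0.3038]
tool_rot: [-0.001, -0.265, 0.964, -0.0]
contact_force: [0.4, -0.2, -0.4]
gripper_width: 0.764
grasp_force: 0.0
```

```bash
python3 - <<'E'
from h import *
rel([.518,-.0482,.249],.54+np.pi/2); s=bot.get_obs();print(s['q'].round(2),s['gripper_width'])
im=optics.read_camera('top'); cv2.imwrite('pics/t2.png',cv2.resize(im[200:330,270:450],None,fx=3,fy=3))
im=optics.read_camera('wrist'); cv2.imwrite('pics/w3.png',im[100:])
E
```

```text
offset [-0.0006  0.0008  0.0008] angular/45 [-0.001 -0.002 -0.006] q7 1.71 t 12.1
[ 0.83  0.41 -1.07  1.87  0.41  1.1   1.71] 0.764079787427934
```

View pics/w3.png

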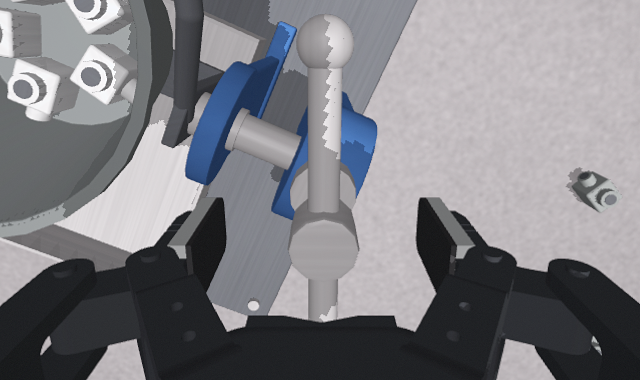

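Bar still aligned, hub at (323,245): one turn done. Now the third half-turn stroke.

>>> {"api": "drive_tool", "payload": {"deltas": [{"gripper":0,"offset":[-0.001,0.001,-0.04],"angular":[0,0,0]},{"gripper":0,"offset":[-0.001,0.001,-0.04],"angular":[0,0,0.19]},{"gripper":0,"offset":[-0.001,0.001,-0.04],"angular":[0,0,0.38]},{"gripper":0,"offset":[-0.001,0.001,-0.04],"angular":[0,0,0.57]},{"gripper":0,"offset":[-0.001,0.001,-0.04],"angular":[0,0,0.76]}]}}

```text
t: 12.7
eef_pos: [0.5184, -0.0473, 0.344]
tool_rot: [-0.0, 0.033, 0.999, -0.0]
contact_force: [-0.5, -0.1, 0.6]
gripper_width: 1.002
grasp_force: 0.0
```

>>> {"api": "drive_tool", "payload": {"deltas": [{"gripper":0,"offset":[0,0,0],"angular":[0,0,0.95]},{"gripper":0,"offset":[0,0,0],"angular":[0,0,0.95]},{"gripper":0,"offset":[0,0,0],"angular":[0,0,0.95]},{"gripper":0,"offset":[0,0,0],"angular":[0,0,0.95]},{"gripper":0,"offset":[0,0,0],"angular":[0,0,0.95]}]}}

```text
t: 13.2
eef_pos: [0.5184, -0.0473, 0.344]
tool_rot: [-0.0, 0.395, 0.919, -0.0]
contact_force: [-0.3, 0.2, 0.1]
gripper_width: 1.001
grasp_force: 0.0
```

>>> {"api": "drive_tool", "payload": {"deltas": [{"gripper":0,"offset":[0,0,0],"angular":[0,0,0.95]},{"gripper":0,"offset":[0,0,0],"angular":[0,0,0.95]},{"gripper":0,"offset":[0,0,0],"angular":[0,0,0.95]},{"gripper":0,"offset":[0,0,0],"angular":[0,0,0.95]},{"gripper":0,"offset":[0,0,0],"angular":[0,0,0.95]}]}}

```text
t: 13.7
eef_pos: [0.5184, -0.0472, 0.344]
tool_rot: [0.0, 0.703, 0.712, -0.0]
contact_force: [0.9, 0.1, -0.0]
gripper_width: 1.001
grasp_force: 0.0
```

>>> {"api": "drive_tool", "payload": {"deltas": [{"gripper":0,"offset":[0,0,0],"angular":[0,0,0.95]},{"gripper":0,"offset":[0,0,0],"angular":[0,0,0.95]},{"gripper":0,"offset":[0,0,0],"angular":[0,0,0.95]},{"gripper":0,"offset":[0,0,0],"angular":[0,0,0.95]},{"gripper":0,"offset":[0,0,0],"angular":[0,0,0.95]}]}}

```text
t: 14.2
eef_pos: [0.5184, -0.0472, 0.344]
tool_rot: [0.0, 0.914, 0.407, -0.0]
contact_force: [-0.1, 0.1, -0.2]
gripper_width: 1.004
grasp_force: 0.0
```

>>> {"api": "drive_tool", "payload": {"deltas": [{"gripper":0,"offset":[0,0,0],"angular":[0,0,0.19]},{"gripper":0,"offset":[0,0,0],"angular":[0,0,0.384]},{"gripper":0,"offset":[0,0,0.02],"angular":[0,0,0.384]},{"gripper":0,"offset":[0,0,0.039],"angular":[0,0,0.384]},{"gripper":0,"offset":[0,0,0.039],"angular":[0,0,0.384]}]}}

```text
t: 14.7
eef_pos: [0.5171, -0.0473, 0.3028]
tool_rot: [-0.001, 0.963, 0.268, -0.002]
contact_force: [-0.1, -0.4, -0.1]
gripper_width: 1.003
grasp_force: 0.0
```

>>> {"api": "drive_tool", "payload": {"deltas": [{"gripper":255,"offset":[0,0,0],"angular":[0,0,0]},{"gripper":255,"offset":[0,0,0],"angular":[0,0,0]},{"gripper":255,"offset":[0,0,0],"angular":[0,0,0]},{"gripper":255,"offset":[0,0,0],"angular":[0,0,0]},{"gripper":255,"offset":[0,0,0],"angular":[0,0,0]}], "grip_force": 50}}

```text
t: 15.2
eef_pos: [0.519, -0.0474, 0.3058]
tool_rot: [0.0, 0.963, 0.268, 0.001]
contact_force: [-0.7, -1.2, 3.7]
gripper_width: 0.262
grasp_force: 48.7
```

>>> {"api": "drive_tool", "payload": {"deltas": [{"gripper":255,"offset":[0,0,-0.0001],"angular":[0,0,-0.19]},{"gripper":255,"offset":[0,0,-0.0002],"angular":[0,0,-0.38]},{"gripper":255,"offset":[0,0,-0.0003],"angular":[0,0,-0.57]},{"gripper":255,"offset":[0,0,-0.0004],"angular":[0,0,-0.76]},{"gripper":255,"offset":[0,0,-0.0005],"angular":[0,0,-0.95]}]}}

```text
t: 15.7
eef_pos: [0.5189, -0.0473, 0.3062]
tool_rot: [0.0, 0.798, 0.603, 0.0]
contact_force: [-1.6, -0.1, 4.3]
gripper_width: 0.263
grasp_force: 48.9
```

>>> {"api": "drive_tool", "payload": {"deltas": [{"gripper":255,"offset":[0,0,-0.0001],"angular":[0,0,-0.19]},{"gripper":255,"offset":[0,0,-0.0002],"angular":[0,0,-0.38]},{"gripper":255,"offset":[0,0,-0.0003],"angular":[0,0,-0.57]},{"gripper":255,"offset":[0,0,-0.0004],"angular":[0,0,-0.76]},{"gripper":255,"offset":[0,0,-0.0005],"angular":[0,0,-0.95]}]}}

```text
t: 16.2
eef_pos: [0.5187, -0.0473, 0.3067]
tool_rot: [0.0, 0.523, 0.852, -0.0]
contact_force: [-1.3, 0.5, 4.7]
gripper_width: 0.26
grasp_force: 48.9
```

>>> {"api": "drive_tool", "payload": {"deltas": [{"gripper":255,"offset":[0,0,-0.0001],"angular":[0,0,-0.19]},{"gripper":255,"offset":[0,0,-0.0002],"angular":[0,0,-0.38]},{"gripper":255,"offset":[0,0,-0.0003],"angular":[0,0,-0.57]},{"gripper":255,"offset":[0,0,-0.0004],"angular":[0,0,-0.76]},{"gripper":255,"offset":[0,0,-0.0005],"angular":[0,0,-0.95]}]}}

```text
t: 16.7
eef_pos: [0.5186, -0.0474, 0.3072]
tool_rot: [0.0, 0.177, 0.984, -0.0]
contact_force: [-2.7, -1.5, 5.2]
gripper_width: 0.262
grasp_force: 49.0
```

>>> {"api": "drive_tool", "payload": {"deltas": [{"gripper":0,"offset":[0,0,0],"angular":[0,0,0]},{"gripper":0,"offset":[0,0,0],"angular":[0,0,0]},{"gripper":0,"offset":[0,0,0],"angular":[0,0,0]},{"gripper":0,"offset":[0,0,-0.05],"angular":[0,0,0]},{"gripper":0,"offset":[0,0,-0.08],"angular":[0,0,0]}]}}

```text
t: 17.2
eef_pos: [0.5189, -0.0466, 0.3886]
tool_rot: [0.0, 0.18, 0.984, 0.0]
contact_force: [0.5, 0.4, -0.3]
gripper_width: 0.997
grasp_force: 0.0
```

```bash
python3 - <<'E'
from h import *
rel([.41,-.23,.30],.115); s=bot.get_obs();print(s['q'].round(2),s['gripper_width'])
im=optics.read_camera('top'); cv2.imwrite('pics/t2.png',cv2.resize(im[170:340,180:450],None,fx=2.9,fy=2.9,interpolation=cv2.INTER_CUBIC))
E
```

```text
offset [ 0.037  -0.2101  0.0344] angular/45 [0.002 0.    1.393] q7 0.96 t 17.2
[ 0.8   0.28 -0.99  1.76  0.25  1.23  0.96] 0.9969523306281918
```

View pics/t2.png

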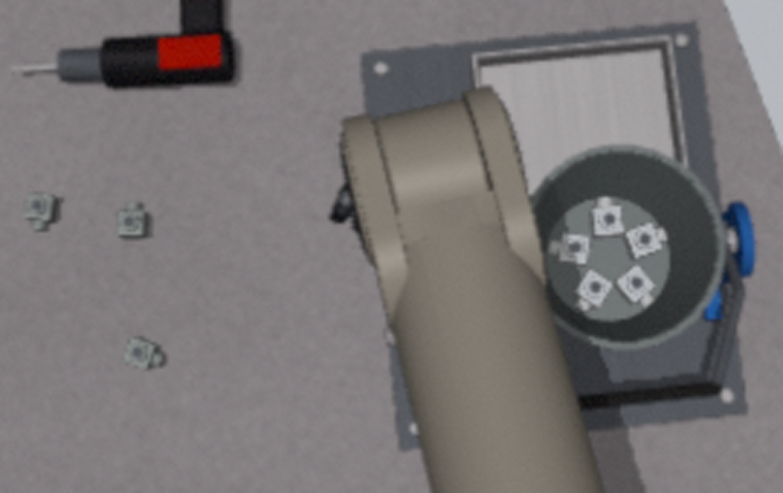

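The top crop shows the arm over the tee and the pot at (620,250) with five castings. The handle is partly hidden at (580–715,395). Raw castings are unmoved.

```bash
python3 - <<'E'
from h import *
m=optics.camera_model('top')
a,b=plane(m,(376.4,308.2),.236),plane(m,(428.2,303.9),.236); print(a,b,(a+b)/2,np.arctan2(*(a-b)[[0,1]])) 
print(plane(m,(394,254),.216))
E
```

```text
[ 0.40364077 -0.16941326  0.236     ] [ 0.41577425 -0.29525063  0.236     ] [ 0.40970751 -0.23233195  0.236     ] -0.09612475377773697
[ 0.53842312 -0.21453662  0.216     ]
```

>>> {"api": "drive_tool", "payload": {"deltas": [{"gripper":120,"offset":[0.037,-0.21,0.0],"angular":[0,0,0.19]},{"gripper":120,"offset":[0.037,-0.21,0.0],"angular":[0,0,0.38]},{"gripper":120,"offset":[0.037,-0.21,0.0],"angular":[0,0,0.57]},{"gripper":120,"offset":[0.037,-0.21,0.0],"angular":[0,0,0.76]},{"gripper":120,"offset":[0.037,-0.21,0.0],"angular":[0,0,0.95]}]}}

```text
t: 17.75
eef_pos: [0.4065, -0.2357, 0.386]
tool_rot: [-0.0, 0.532, 0.847, -0.001]
contact_force: [0.2, 0.8, 0.1]
gripper_width: 0.526
grasp_force: 0.0
```

>>> {"api": "drive_tool", "payload": {"deltas": [{"gripper":120,"offset":[0,0,0],"angular":[0,0,0.19]},{"gripper":120,"offset":[0,0,0],"angular":[0,0,0.38]},{"gripper":120,"offset":[0,0,0],"angular":[0,0,0.443]},{"gripper":120,"offset":[0,0,0.0],"angular":[0,0,0.443]}]}}

```text
t: 18.15
eef_pos: [0.4099, -0.2304, 0.3863]
tool_rot: [0.0, 0.665, 0.747, -0.0]
contact_force: [0.2, -1.2, -0.3]
gripper_width: 0.533
grasp_force: 0.0
```

```bash
python3 - <<'E'
from h import *
rel([.41,-.23,.30],.115); s=bot.get_obs();print(s['q'].round(2),s['gripper_width'])
m=optics.camera_model('wrist'); im=optics.read_camera('wrist'); cv2.imwrite('pics/w4.png',im)
print(pix(m,[.41,-.23,.236]))
E
```

```text
offset [0.0004 0.0002 0.0323] angular/45 [-0.  0. -0.] q7 0.41 t 18.15
[ 1.09  0.12 -0.76  1.88  0.09  1.18  0.41] 0.5331814356768199
[320.18104026 253.25730716]
```

View pics/w4.png

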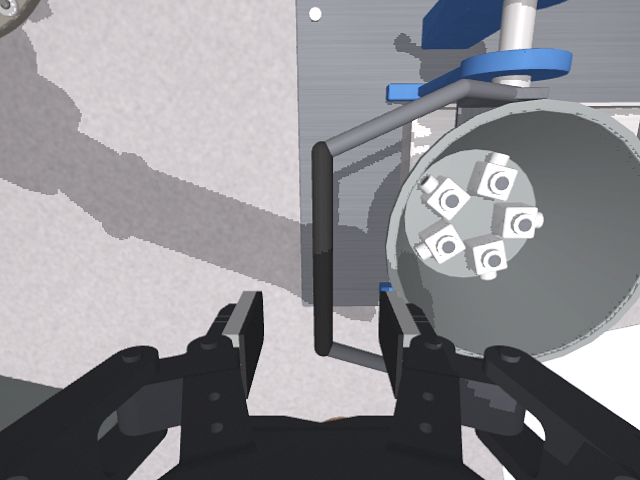

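Wrist view: the handle bar runs (321,148)–(323,350), centred at (322,250), as predicted at (320,253). Descending and gripping.

>>> {"api": "drive_tool", "payload": {"deltas": [{"gripper":120,"offset":[0,0.0,0.04],"angular":[0,0,0]},{"gripper":120,"offset":[0,0.0,0.075],"angular":[0,0,0]},{"gripper":120,"offset":[0,0,0.096],"angular":[0,0,0]},{"gripper":120,"offset":[0,0,0.096],"angular":[0,0,0]},{"gripper":120,"offset":[0,0,0.096],"angular":[0,0,0]}]}}

```text
t: 18.7
eef_pos: [0.4103, -0.2305, 0.291]
tool_rot: [-0.0, 0.664, 0.747, 0.0]
contact_force: [0.6, -0.5, 0.7]
gripper_width: 0.527
grasp_force: 0.0
```

>>> {"api": "drive_tool", "payload": {"deltas": [{"gripper":255,"offset":[0,0,0],"angular":[0,0,0]},{"gripper":255,"offset":[0,0,0],"angular":[0,0,0]},{"gripper":255,"offset":[0,0,0],"angular":[0,0,0]},{"gripper":255,"offset":[0,0,0],"angular":[0,0,0]},{"gripper":255,"offset":[0,0,0],"angular":[0,0,0]}], "grip_force": 40}}

```text
t: 19.2
eef_pos: [0.4108, -0.2308, 0.2918]
tool_rot: [0.001, 0.665, 0.747, 0.0]
contact_force: [-0.1, 0.4, 7.0]
gripper_width: 0.122
grasp_force: 39.2
```

```bash
python3 - <<'E'
from h import *
rel([.41,-.23,.236],.115); s=bot.get_obs();print(s['q'].round(2),s['gripper_width'],s['contact_force'],s['torque'])
p0=None
for i in range(0,22):
    a=np.arctan2(66,129)+.1*i; p=.145*np.array([-np.cos(a),np.sin(a)])
    if p0 is None or i%5==0: print('--'); 
    if i==0 : p0=p
    print(i,'dy %.4f dz %.4f'%(p[0]-p0[0],-(p[1]-p0[1])))
    if i%5==0: p0=p
E
```

```text
offset [ 0.0009 -0.0008  0.0018] angular/45 [0.003 0.002 0.002] q7 0.32 t 19.2
[ 1.04  0.23 -0.75  2.    0.19  0.98  0.32] 0.12229342175375656 [-0.13528876  0.43469961  7.02037422] [ 0.10251208 -0.02306454  0.07303547]
--
0 dy 0.0000 dz -0.0000
1 dy 0.0072 dz -0.0126
2 dy 0.0157 dz -0.0243
3 dy 0.0253 dz -0.0352
4 dy 0.0359 dz -0.0451
--
5 dy 0.0475 dz -0.0538
6 dy 0.0124 dz -0.0075
7 dy 0.0254 dz -0.0138
8 dy 0.0391 dz -0.0188
9 dy 0.0531 dz -0.0223
--
10 dy 0.0674 dz -0.0245
11 dy 0.0145 dz -0.0007
12 dy 0.0290 dz 0.0001
13 dy 0.0433 dz 0.0023
14 dy 0.0573 dz 0.0059
--
15 dy 0.0709 dz 0.0109
16 dy 0.0130 dz 0.0063
17 dy 0.0254 dz 0.0139
18 dy 0.0369 dz 0.0227
19 dy 0.0475 dz 0.0326
--
20 dy 0.0570 dz 0.0435
21 dy 0.0084 dz 0.0118
```

>>> {"api": "drive_tool", "payload": {"deltas": [{"gripper":255,"offset":[0,0.0072,-0.0126],"angular":[0,0,0]},{"gripper":255,"offset":[0,0.0157,-0.0243],"angular":[0,0,0]},{"gripper":255,"offset":[0,0.0253,-0.0352],"angular":[0,0,0]},{"gripper":255,"offset":[0,0.0359,-0.0451],"angular":[0,0,0]},{"gripper":255,"offset":[0,0.0475,-0.0538],"angular":[0,0,0]}]}}

```text
t: 19.7
eef_pos: [0.4538, -0.2258, 0.3444]
tool_rot: [-0.004, 0.666, 0.746, -0.004]
contact_force: [-16.8, -0.4, 8.5]
gripper_width: 0.123
grasp_force: 39.8
```

>>> {"api": "drive_tool", "payload": {"deltas": [{"gripper":255,"offset":[0,0.0124,-0.0075],"angular":[0,0,0]},{"gripper":255,"offset":[0,0.0254,-0.0138],"angular":[0,0,0]},{"gripper":255,"offset":[0,0.0391,-0.0188],"angular":[0,0,0]},{"gripper":255,"offset":[0,0.0531,-0.0223],"angular":[0,0,0]},{"gripper":255,"offset":[0,0.0674,-0.0245],"angular":[0,0,0]}]}}

```text
t: 20.2
eef_pos: [0.5236, -0.2173, 0.3709]
tool_rot: [-0.001, 0.665, 0.747, -0.002]
contact_force: [-8.4, -1.0, 6.1]
gripper_width: 0.123
grasp_force: 42.8
```

```bash
python3 - <<'E'
from h import *
rel([.41,-.23,.236],.115); s=bot.get_obs();print(s['q'].round(2),s['gripper_width'],s['contact_force'],s['torque'],s['grasp_force'])
im=optics.read_camera('scene'); cv2.imwrite('pics/s2.png',cv2.resize(im[130:350,170:360],None,fx=2.7,fy=2.7,interpolation=cv2.INTER_CUBIC))
E
```

```text
offset [ 0.0006 -0.114   0.0812] angular/45 [-0.004  0.002  0.   ] q7 0.18 t 20.2
[ 0.88  0.33 -0.76  1.7   0.24  1.21  0.18] 0.12324195574951415 [-8.35875995 -1.0357629   6.13987983] [-0.21421736  2.03564135  0.01728029] 42.81905114650726
```

View pics/s2.png

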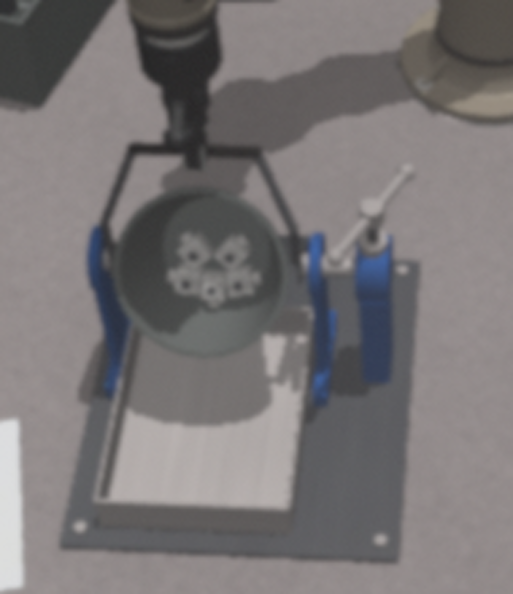

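The pot is tipping about 1 rad: handle at (195,150), castings at (212,270) inside, tray clear below. Continuing over.

>>> {"api": "drive_tool", "payload": {"deltas": [{"gripper":255,"offset":[0,0.0145,-0.0007],"angular":[0,0,0]},{"gripper":255,"offset":[0,0.029,0.0001],"angular":[0,0,0]},{"gripper":255,"offset":[0,0.0433,0.0023],"angular":[0,0,0]},{"gripper":255,"offset":[0,0.0573,0.0059],"angular":[0,0,0]},{"gripper":255,"offset":[0,0.0709,0.0109],"angular":[0,0,0]}]}}

```text
t: 20.75
eef_pos: [0.5948, -0.2088, 0.3597]
tool_rot: [-0.0, 0.665, 0.747, -0.001]
contact_force: [-5.5, 0.1, 7.5]
gripper_width: 0.122
grasp_force: 43.0
```

>>> {"api": "drive_tool", "payload": {"deltas": [{"gripper":255,"offset":[0,0.0067,0.003],"angular":[0,0,0]},{"gripper":255,"offset":[0,0.013,0.0063],"angular":[0,0,0]},{"gripper":255,"offset":[0,0.0193,0.01],"angular":[0,0,0]},{"gripper":255,"offset":[0,0.0254,0.0139],"angular":[0,0,0]},{"gripper":255,"offset":[0,0.0313,0.0182],"angular":[0,0,0]}]}}

```text
t: 21.25
eef_pos: [0.6256, -0.2051, 0.3412]
tool_rot: [-0.0, 0.665, 0.747, -0.001]
contact_force: [-6.3, -0.1, 5.3]
gripper_width: 0.119
grasp_force: 44.0
```

>>> {"api": "drive_tool", "payload": {"deltas": [{"gripper":255,"offset":[0,0.0056,0.0045],"angular":[0,0,0]},{"gripper":255,"offset":[0,0.011,0.0093],"angular":[0,0,0]},{"gripper":255,"offset":[0,0.0162,0.0144],"angular":[0,0,0]},{"gripper":255,"offset":[0,0.021,0.0198],"angular":[0,0,0]},{"gripper":255,"offset":[0,0.0257,0.0253],"angular":[0,0,0]}]}}

```text
t: 21.75
eef_pos: [0.6516, -0.2019, 0.3157]
tool_rot: [0.0, 0.665, 0.747, 0.0]
contact_force: [-3.7, 0.8, 5.5]
gripper_width: 0.121
grasp_force: 44.0
```

>>> {"api": "drive_tool", "payload": {"deltas": [{"gripper":255,"offset":[0,0.0084,0.0118],"angular":[0,0,0]},{"gripper":255,"offset":[0,0.0105,0.0155],"angular":[0,0,0]},{"gripper":255,"offset":[0,0.0105,0.0155],"angular":[0,0,0]},{"gripper":255,"offset":[0,0.0105,0.0155],"angular":[0,0,0]},{"gripper":255,"offset":[0,0.0105,0.0155],"angular":[0,0,0]}]}}

```text
t: 22.25
eef_pos: [0.6625, -0.2007, 0.2996]
tool_rot: [0.001, 0.665, 0.747, 0.001]
contact_force: [4.0, 0.7, -0.7]
gripper_width: 0.12
grasp_force: 43.6
```

```bash
python3 - <<'E'
from h import *
rel([.41,-.23,.236],.115); s=bot.get_obs();print(s['q'].round(2),s['gripper_width'],s['contact_force'],s['torque'],s['grasp_force'])
im=optics.read_camera('scene'); cv2.imwrite('pics/s3.png',cv2.resize(im[130:350,170:360],None,fx=2.7,fy=2.7,interpolation=cv2.INTER_CUBIC))
E
```

```text
offset [ 0.0003 -0.2542  0.009 ] angular/45 [ 0.003 -0.     0.002] q7 0.03 t 22.25
[ 0.66  0.6  -0.69  1.48  0.39  1.2   0.03] 0.12001014395095008 [ 4.00215956  0.72708884 -0.65235506] [ 0.13289929 -0.530559    0.06287128] 43.602392077445984
```

View pics/s3.png

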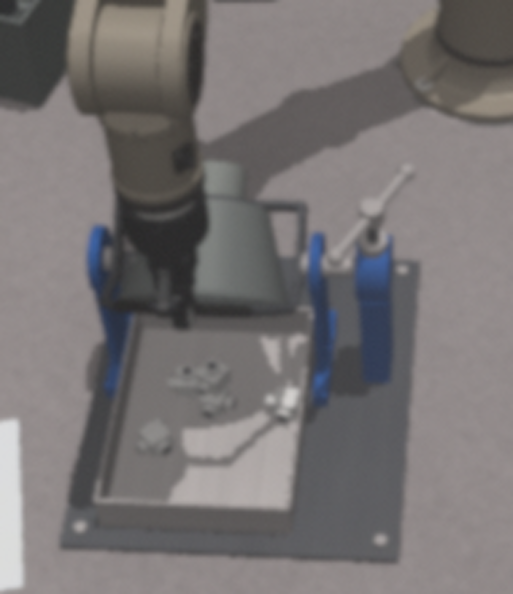

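All five castings are in the tray, at (187,378), (212,372), (215,400), (285,403) and (155,437). Returning along the arc.

>>> {"api": "drive_tool", "payload": {"deltas": [{"gripper":255,"offset":[0,-0.0105,-0.0155],"angular":[0,0,0]},{"gripper":255,"offset":[0,-0.02,-0.0264],"angular":[0,0,0]},{"gripper":255,"offset":[0,-0.0306,-0.0363],"angular":[0,0,0]},{"gripper":255,"offset":[0,-0.0421,-0.0451],"angular":[0,0,0]},{"gripper":255,"offset":[0,-0.0545,-0.0527],"angular":[0,0,0]}]}}

```text
t: 22.8
eef_pos: [0.6093, -0.2071, 0.3537]
tool_rot: [0.003, 0.665, 0.747, 0.003]
contact_force: [7.1, -0.2, 6.1]
gripper_width: 0.122
grasp_force: 42.2
```

>>> {"api": "drive_tool", "payload": {"deltas": [{"gripper":255,"offset":[0,-0.013,-0.0063],"angular":[0,0,0]},{"gripper":255,"offset":[0,-0.0266,-0.0113],"angular":[0,0,0]},{"gripper":255,"offset":[0,-0.0406,-0.0149],"angular":[0,0,0]},{"gripper":255,"offset":[0,-0.0549,-0.0171],"angular":[0,0,0]},{"gripper":255,"offset":[0,-0.0694,-0.0179],"angular":[0,0,0]}]}}

```text
t: 23.3
eef_pos: [0.5413, -0.2152, 0.3736]
tool_rot: [0.005, 0.665, 0.747, 0.003]
contact_force: [7.6, 0.2, 11.1]
gripper_width: 0.121
grasp_force: 41.9
```

>>> {"api": "drive_tool", "payload": {"deltas": [{"gripper":255,"offset":[0,-0.0145,0.0007],"angular":[0,0,0]},{"gripper":255,"offset":[0,-0.0288,0.0029],"angular":[0,0,0]},{"gripper":255,"offset":[0,-0.0428,0.0064],"angular":[0,0,0]},{"gripper":255,"offset":[0,-0.0565,0.0114],"angular":[0,0,0]},{"gripper":255,"offset":[0,-0.0695,0.0177],"angular":[0,0,0]}]}}

```text
t: 23.8
eef_pos: [0.4709, -0.2238, 0.354]
tool_rot: [0.003, 0.665, 0.747, 0.001]
contact_force: [5.4, -0.3, 4.3]
gripper_width: 0.123
grasp_force: 43.7
```

>>> {"api": "drive_tool", "payload": {"deltas": [{"gripper":255,"offset":[0,-0.0124,0.0075],"angular":[0,0,0]},{"gripper":255,"offset":[0,-0.024,0.0162],"angular":[0,0,0]},{"gripper":255,"offset":[0,-0.0346,0.0261],"angular":[0,0,0]},{"gripper":255,"offset":[0,-0.0442,0.037],"angular":[0,0,0]},{"gripper":255,"offset":[0,-0.0527,0.0487],"angular":[0,0,0]}]}}

```text
t: 24.3
eef_pos: [0.4186, -0.2301, 0.3047]
tool_rot: [0.003, 0.665, 0.747, 0.001]
contact_force: [8.9, 0.8, 2.4]
gripper_width: 0.122
grasp_force: 44.7
```

>>> {"api": "drive_tool", "payload": {"deltas": [{"gripper":255,"offset":[0,-0.0072,0.0126],"angular":[0,0,0]},{"gripper":255,"offset":[0,-0.008,0.015],"angular":[0,0,0]},{"gripper":255,"offset":[0,-0.008,0.015],"angular":[0,0,0]},{"gripper":255,"offset":[0,-0.008,0.015],"angular":[0,0,0]}]}}

```text
t: 24.7
eef_pos: [0.4108, -0.2311, 0.2906]
tool_rot: [0.002, 0.665, 0.747, 0.0]
contact_force: [-0.2, -0.0, 13.9]
gripper_width: 0.122
grasp_force: 46.0
```

```bash
python3 - <<'E'
from h import *
rel([.41,-.23,.236],.115); s=bot.get_obs();print(s['q'].round(2),s['gripper_width'],s['contact_force'],s['torque'],s['grasp_force'])
E
```

```text
offset [ 0.0012 -0.0007  0.0006] angular/45 [0.005 0.004 0.001] q7 0.31 t 24.7
[ 1.05  0.23 -0.75  2.    0.19  0.97  0.31] 0.12170161641706435 [-0.16704318 -0.02420505 13.9438184 ] [ 0.25275167 -0.19966323 -0.03333974] 46.033270955085754
```

Pot is back on its upright stop. Releasing and going back to the T-handle.

>>> {"api": "drive_tool", "payload": {"deltas": [{"gripper":120,"offset":[0,0,0],"angular":[0,0,0]},{"gripper":120,"offset":[0,0,0],"angular":[0,0,0]},{"gripper":120,"offset":[0,0,-0.02],"angular":[0,0,0]},{"gripper":120,"offset":[0,0,-0.06],"angular":[0,0,0]},{"gripper":120,"offset":[0,0,-0.1],"angular":[0,0,0]}]}}

```text
t: 25.2
eef_pos: [0.408, -0.2304, 0.3883]
tool_rot: [-0.002, 0.665, 0.747, -0.0]
contact_force: [0.4, -1.2, -0.1]
gripper_width: 0.528
grasp_force: 0.0
```

```bash
python3 - <<'E'
from h import *
rel([.5185,-.0477,.32],1.209)
s=bot.get_obs();print(s['q'].round(2),s['eef_pos'])
im=optics.read_camera('wrist'); cv2.imwrite('pics/w5.png',im); im=optics.read_camera('scene'); cv2.imwrite('pics/s4.png',im[130:350,170:360])
E
```

```text
offset [0.1686 0.1309 0.0144] angular/45 [-1.000e-03 -4.000e-03 -1.391e+00] q7 0.42 t 25.2
[ 1.1   0.12 -0.77  1.88  0.09  1.18  0.42] [ 0.40804433 -0.23040149  0.38832843]
```

>>> {"api": "drive_tool", "payload": {"deltas": [{"gripper":0,"offset":[0.1686,0.131,0.01],"angular":[0,0,-0.19]},{"gripper":0,"offset":[0.1686,0.131,0.01],"angular":[0,0,-0.38]},{"gripper":0,"offset":[0.1686,0.131,0.01],"angular":[0,0,-0.57]},{"gripper":0,"offset":[0.1686,0.131,0.01],"angular":[0,0,-0.76]},{"gripper":0,"offset":[0.1686,0.131,0.01],"angular":[0,0,-0.95]}]}}

```text
t: 25.8
eef_pos: [0.5205, -0.0424, 0.3775]
tool_rot: [-0.001, 0.341, 0.94, 0.001]
contact_force: [-0.2, -0.0, -0.1]
gripper_width: 1.0
grasp_force: 0.0
```

>>> {"api": "drive_tool", "payload": {"deltas": [{"gripper":0,"offset":[0,0,0],"angular":[0,0,-0.19]},{"gripper":0,"offset":[0,0,0],"angular":[0,0,-0.38]},{"gripper":0,"offset":[0,0,0],"angular":[0,0,-0.44]},{"gripper":0,"offset":[0,0,0],"angular":[0,0,-0.44]},{"gripper":0,"offset":[0,0,0],"angular":[0,0,-0.44]}]}}

```text
t: 26.3
eef_pos: [0.5193, -0.0483, 0.3774]
tool_rot: [-0.001, 0.181, 0.983, -0.0]
contact_force: [-0.1, 0.2, -0.6]
gripper_width: 1.003
grasp_force: 0.0
```

```bash
python3 - <<'E'
from h import *
rel([.5185,-.0477,.2515],1.209)
s=bot.get_obs();print(s['q'].round(2),s['eef_pos'])
m=optics.camera_model('wrist');im=optics.read_camera('wrist'); cv2.imwrite('pics/w6.png',im); print(pix(m,[.5185,-.0477,.25]))
E
```

```text
offset [0.0008 0.0003 0.0719] angular/45 [-0.001 -0.002 -0.003] q7 0.91 t 26.3
[ 0.85  0.32 -1.06  1.78  0.29  1.22  0.91] [ 0.5192558  -0.04825762  0.37742073]
[320.3327292  264.19309428]
```

View pics/w6.png

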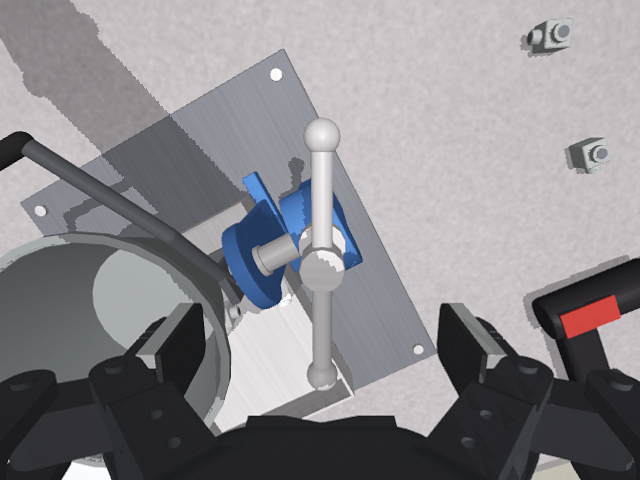

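Hub at (322,268), with the bar upright in view between the fingers, and the pot floor looks empty. Screwing home, first stroke.

>>> {"api": "drive_tool", "payload": {"deltas": [{"gripper":0,"offset":[0.001,0,0.03],"angular":[0,0,0]},{"gripper":0,"offset":[0.001,0,0.06],"angular":[0,0,0]},{"gripper":0,"offset":[0.001,0,0.072],"angular":[0,0,0]},{"gripper":0,"offset":[0.001,0,0.072],"angular":[0,0,0]},{"gripper":0,"offset":[0.001,0,0.072],"angular":[0,0,0]}]}}

```text
t: 26.85
eef_pos: [0.5193, -0.0475, 0.307]
tool_rot: [0.0, 0.18, 0.984, 0.0]
contact_force: [-0.2, 0.1, 0.1]
gripper_width: 1.0
grasp_force: 0.0
```

>>> {"api": "drive_tool", "payload": {"deltas": [{"gripper":255,"offset":[0,0,0],"angular":[0,0,0]},{"gripper":255,"offset":[0,0,0],"angular":[0,0,0]},{"gripper":255,"offset":[0,0,0],"angular":[0,0,0]},{"gripper":255,"offset":[0,0,0],"angular":[0,0,0]},{"gripper":255,"offset":[0,0,0],"angular":[0,0,0]}], "grip_force": 50}}

```text
t: 27.35
eef_pos: [0.5189, -0.0476, 0.3066]
tool_rot: [0.0, 0.18, 0.984, -0.0]
contact_force: [-0.9, -0.3, 2.5]
gripper_width: 0.261
grasp_force: 48.7
```

>>> {"api": "drive_tool", "payload": {"deltas": [{"gripper":255,"offset":[0,0,0.0001],"angular":[0,0,0.19]},{"gripper":255,"offset":[0,0,0.0002],"angular":[0,0,0.38]},{"gripper":255,"offset":[0,0,0.0003],"angular":[0,0,0.57]},{"gripper":255,"offset":[0,0,0.0004],"angular":[0,0,0.76]},{"gripper":255,"offset":[0,0,0.0005],"angular":[0,0,0.95]}]}}

```text
t: 27.85
eef_pos: [0.5189, -0.0477, 0.3061]
tool_rot: [0.0, 0.529, 0.849, -0.0]
contact_force: [-1.4, -0.2, 2.8]
gripper_width: 0.262
grasp_force: 48.7
```

>>> {"api": "drive_tool", "payload": {"deltas": [{"gripper":255,"offset":[0,0,0.0001],"angular":[0,0,0.19]},{"gripper":255,"offset":[0,0,0.0002],"angular":[0,0,0.38]},{"gripper":255,"offset":[0,0,0.0003],"angular":[0,0,0.57]},{"gripper":255,"offset":[0,0,0.0004],"angular":[0,0,0.76]},{"gripper":255,"offset":[0,0,0.0005],"angular":[0,0,0.95]}]}}

```text
t: 28.35
eef_pos: [0.5188, -0.0477, 0.3056]
tool_rot: [0.0, 0.802, 0.598, -0.0]
contact_force: [-2.3, 0.1, 3.5]
gripper_width: 0.263
grasp_force: 48.8
```

>>> {"api": "drive_tool", "payload": {"deltas": [{"gripper":255,"offset":[0,0,0.0001],"angular":[0,0,0.19]},{"gripper":255,"offset":[0,0,0.0002],"angular":[0,0,0.38]},{"gripper":255,"offset":[0,0,0.0003],"angular":[0,0,0.57]},{"gripper":255,"offset":[0,0,0.0004],"angular":[0,0,0.76]},{"gripper":255,"offset":[0,0,0.0005],"angular":[0,0,0.95]}]}}

```text
t: 28.85
eef_pos: [0.5187, -0.0476, 0.3051]
tool_rot: [0.0, 0.964, 0.264, 0.0]
contact_force: [-2.2, -0.6, 4.1]
gripper_width: 0.262
grasp_force: 48.8
```

>>> {"api": "drive_tool", "payload": {"deltas": [{"gripper":255,"offset":[0,0,0.0001],"angular":[0,0,0.19]},{"gripper":255,"offset":[0,0,0.0002],"angular":[0,0,0.38]},{"gripper":255,"offset":[0,0,0.0003],"angular":[0,0,0.57]},{"gripper":255,"offset":[0,0,0.0004],"angular":[0,0,0.76]},{"gripper":255,"offset":[0,0,0.0005],"angular":[0,0,0.95]}]}}

```text
t: 29.35
eef_pos: [0.5187, -0.0475, 0.3046]
tool_rot: [0.0, 0.994, -0.105, 0.0]
contact_force: [-2.2, -0.9, 4.0]
gripper_width: 0.263
grasp_force: 48.8
```

```bash
python3 - <<'E'
from h import *
rel([.5185,-.0477,.25],1.209)
s=bot.get_obs();print(s['q'].round(2),s['contact_force'],s['torque'])
E
```

```text
offset [-0.0002  0.0002  0.0006] angular/45 [ 0.    -0.     0.192] q7 -1.94 t 29.35
[ 0.36  0.26 -0.46  1.9   0.13  1.02 -1.94] [-2.21699225 -0.88795251  4.01226363] [0.013105   0.37453286 0.13614436]
```

>>> {"api": "drive_tool", "payload": {"deltas": [{"gripper":0,"offset":[0,0,0],"angular":[0,0,0]},{"gripper":0,"offset":[0,0,0],"angular":[0,0,0]},{"gripper":0,"offset":[0,0,0],"angular":[0,0,0]},{"gripper":0,"offset":[0,0,-0.04],"angular":[0,0,0]},{"gripper":0,"offset":[0,0,-0.04],"angular":[0,0,-0.15]}]}}

```text
t: 29.85
eef_pos: [0.5207, -0.0474, 0.3481]
tool_rot: [-0.0, 0.999, -0.042, 0.003]
contact_force: [0.6, 0.3, 0.3]
gripper_width: 0.998
grasp_force: 0.0
```

>>> {"api": "drive_tool", "payload": {"deltas": [{"gripper":0,"offset":[0,0,0],"angular":[0,0,-0.95]},{"gripper":0,"offset":[0,0,0],"angular":[0,0,-0.95]},{"gripper":0,"offset":[0,0,0],"angular":[0,0,-0.95]},{"gripper":0,"offset":[0,0,0],"angular":[0,0,-0.95]},{"gripper":0,"offset":[0,0,0],"angular":[0,0,-0.95]}]}}

```text
t: 30.35
eef_pos: [0.5187, -0.0478, 0.344]
tool_rot: [-0.0, 0.945, 0.327, -0.0]
contact_force: [0.8, 0.0, -0.0]
gripper_width: 1.001
grasp_force: 0.0
```

>>> {"api": "drive_tool", "payload": {"deltas": [{"gripper":0,"offset":[0,0,0],"angular":[0,0,-0.95]},{"gripper":0,"offset":[0,0,0],"angular":[0,0,-0.95]},{"gripper":0,"offset":[0,0,0],"angular":[0,0,-0.95]},{"gripper":0,"offset":[0,0,0],"angular":[0,0,-0.95]},{"gripper":0,"offset":[0,0,0],"angular":[0,0,-0.95]}]}}

```text
t: 30.85
eef_pos: [0.5187, -0.0478, 0.344]
tool_rot: [-0.0, 0.761, 0.649, 0.0]
contact_force: [0.4, 1.0, 0.3]
gripper_width: 1.0
grasp_force: 0.0
```

>>> {"api": "drive_tool", "payload": {"deltas": [{"gripper":0,"offset":[0,0,0],"angular":[0,0,-0.95]},{"gripper":0,"offset":[0,0,0],"angular":[0,0,-0.95]},{"gripper":0,"offset":[0,0,0],"angular":[0,0,-0.95]},{"gripper":0,"offset":[0,0,0],"angular":[0,0,-0.95]},{"gripper":0,"offset":[0,0,0],"angular":[0,0,-0.95]}]}}

```text
t: 31.35
eef_pos: [0.5187, -0.0478, 0.344]
tool_rot: [-0.0, 0.472, 0.882, 0.0]
contact_force: [0.4, -0.0, 0.2]
gripper_width: 0.997
grasp_force: 0.0
```

>>> {"api": "drive_tool", "payload": {"deltas": [{"gripper":0,"offset":[0,0,0],"angular":[0,0,-1.0]},{"gripper":0,"offset":[0,0,0],"angular":[0,0,-1.0]},{"gripper":0,"offset":[0,0,0],"angular":[0,0,-1.0]},{"gripper":0,"offset":[0,0,0],"angular":[0,0,-1.0]},{"gripper":0,"offset":[0,0,0],"angular":[0,0,-1.0]}]}}

```text
t: 31.85
eef_pos: [0.5187, -0.0478, 0.344]
tool_rot: [-0.0, 0.116, 0.993, 0.0]
contact_force: [0.0, -0.2, -0.2]
gripper_width: 0.998
grasp_force: 0.0
```

```bash
python3 - <<'E'
from h import *
rel([.5187,-.0477,.2505],1.209+.151)
s=bot.get_obs();print(s['q'].round(2),s['eef_pos'])
E
```

```text
offset [0.     0.0001 0.0395] angular/45 [ 0.    -0.    -0.028] q7 1.05 t 31.85
[ 0.77  0.32 -0.96  1.83  0.28  1.14  1.05] [ 0.51868049 -0.04784212  0.344017  ]
```

Second stroke.

>>> {"api": "drive_tool", "payload": {"deltas": [{"gripper":0,"offset":[0,0,0.02],"angular":[0,0,-0.02]},{"gripper":0,"offset":[0,0,0.0395],"angular":[0,0,-0.02]},{"gripper":0,"offset":[0,0,0.0395],"angular":[0,0,-0.02]},{"gripper":0,"offset":[0,0,0.0395],"angular":[0,0,-0.02]}]}}

```text
t: 32.25
eef_pos: [0.5188, -0.0477, 0.3048]
tool_rot: [-0.0, 0.112, 0.994, 0.0]
contact_force: [0.2, 0.3, 0.6]
gripper_width: 1.001
grasp_force: 0.0
```

>>> {"api": "drive_tool", "payload": {"deltas": [{"gripper":255,"offset":[0,0,0],"angular":[0,0,0]},{"gripper":255,"offset":[0,0,0],"angular":[0,0,0]},{"gripper":255,"offset":[0,0,0],"angular":[0,0,0]},{"gripper":255,"offset":[0,0,0],"angular":[0,0,0]},{"gripper":255,"offset":[0,0,0],"angular":[0,0,0]}], "grip_force": 50}}

```text
t: 32.75
eef_pos: [0.5189, -0.0476, 0.3051]
tool_rot: [0.0, 0.112, 0.994, -0.0]
contact_force: [-0.4, 0.0, 3.0]
gripper_width: 0.264
grasp_force: 48.7
```

>>> {"api": "drive_tool", "payload": {"deltas": [{"gripper":255,"offset":[0,0,0.0001],"angular":[0,0,0.19]},{"gripper":255,"offset":[0,0,0.0002],"angular":[0,0,0.38]},{"gripper":255,"offset":[0,0,0.0003],"angular":[0,0,0.57]},{"gripper":255,"offset":[0,0,0.0004],"angular":[0,0,0.76]},{"gripper":255,"offset":[0,0,0.0005],"angular":[0,0,0.95]}]}}

```text
t: 33.25
eef_pos: [0.5189, -0.0476, 0.3046]
tool_rot: [0.0, 0.469, 0.883, -0.0]
contact_force: [-1.6, -0.1, 3.6]
gripper_width: 0.265
grasp_force: 48.7
```

>>> {"api": "drive_tool", "payload": {"deltas": [{"gripper":255,"offset":[0,0,0.0001],"angular":[0,0,0.19]},{"gripper":255,"offset":[0,0,0.0002],"angular":[0,0,0.38]},{"gripper":255,"offset":[0,0,0.0003],"angular":[0,0,0.57]},{"gripper":255,"offset":[0,0,0.0004],"angular":[0,0,0.76]},{"gripper":255,"offset":[0,0,0.0005],"angular":[0,0,0.95]}]}}

```text
t: 33.75
eef_pos: [0.5188, -0.0476, 0.3041]
tool_rot: [0.0, 0.759, 0.651, -0.0]
contact_force: [-1.0, -0.3, 4.1]
gripper_width: 0.261
grasp_force: 48.8
```

>>> {"api": "drive_tool", "payload": {"deltas": [{"gripper":255,"offset":[0,0,0.0001],"angular":[0,0,0.19]},{"gripper":255,"offset":[0,0,0.0002],"angular":[0,0,0.38]},{"gripper":255,"offset":[0,0,0.0003],"angular":[0,0,0.57]},{"gripper":255,"offset":[0,0,0.0004],"angular":[0,0,0.76]},{"gripper":255,"offset":[0,0,0.0005],"angular":[0,0,0.95]}]}}

```text
t: 34.25
eef_pos: [0.5187, -0.0476, 0.3036]
tool_rot: [0.0, 0.944, 0.33, 0.0]
contact_force: [-1.5, -0.9, 3.8]
gripper_width: 0.265
grasp_force: 48.8
```

>>> {"api": "drive_tool", "payload": {"deltas": [{"gripper":255,"offset":[0,0,0.0001],"angular":[0,0,0.19]},{"gripper":255,"offset":[0,0,0.0002],"angular":[0,0,0.38]},{"gripper":255,"offset":[0,0,0.0003],"angular":[0,0,0.57]},{"gripper":255,"offset":[0,0,0.0004],"angular":[0,0,0.76]},{"gripper":255,"offset":[0,0,0.0005],"angular":[0,0,0.95]}]}}

```text
t: 34.75
eef_pos: [0.5187, -0.0476, 0.3031]
tool_rot: [0.0, 0.999, -0.037, 0.0]
contact_force: [-1.2, 0.4, 5.1]
gripper_width: 0.261
grasp_force: 48.8
```

```bash
python3 - <<'E'
from h import *
rel([.5187,-.0477,.2475],1.209)
s=bot.get_obs();print(s['q'].round(2),s['contact_force'],s['torque'])
E
```

```text
offset [-0.      0.0001  0.0016] angular/45 [ 0.    -0.     0.367] q7 -1.78 t 34.75
[ 0.31  0.25 -0.4   1.9   0.12  1.01 -1.78] [-1.22223126  0.41221473  5.13871422] [-0.01815683  0.39828702  0.08129526]
```

>>> {"api": "drive_tool", "payload": {"deltas": [{"gripper":0,"offset":[0,0,0],"angular":[0,0,0]},{"gripper":0,"offset":[0,0,0],"angular":[0,0,0]},{"gripper":0,"offset":[0,0,0],"angular":[0,0,0]},{"gripper":0,"offset":[0,0,-0.04],"angular":[0,0,0]},{"gripper":0,"offset":[0,0,-0.04],"angular":[0,0,-0.15]}]}}

```text
t: 35.25
eef_pos: [0.5207, -0.0474, 0.3467]
tool_rot: [0.0, 1.0, 0.027, 0.003]
contact_force: [1.2, 0.2, 0.4]
gripper_width: 1.002
grasp_force: 0.0
```

>>> {"api": "drive_tool", "payload": {"deltas": [{"gripper":0,"offset":[0,0,0],"angular":[0,0,-0.95]},{"gripper":0,"offset":[0,0,0],"angular":[0,0,-0.95]},{"gripper":0,"offset":[0,0,0],"angular":[0,0,-0.95]},{"gripper":0,"offset":[0,0,0],"angular":[0,0,-0.95]},{"gripper":0,"offset":[0,0,0],"angular":[0,0,-0.95]}]}}

```text
t: 35.75
eef_pos: [0.5187, -0.0477, 0.3425]
tool_rot: [-0.0, 0.92, 0.391, -0.0]
contact_force: [-0.6, -0.2, -0.3]
gripper_width: 1.002
grasp_force: 0.0
```

>>> {"api": "drive_tool", "payload": {"deltas": [{"gripper":0,"offset":[0,0,0],"angular":[0,0,-0.95]},{"gripper":0,"offset":[0,0,0],"angular":[0,0,-0.95]},{"gripper":0,"offset":[0,0,0],"angular":[0,0,-0.95]},{"gripper":0,"offset":[0,0,0],"angular":[0,0,-0.95]},{"gripper":0,"offset":[0,0,0],"angular":[0,0,-0.95]}]}}

```text
t: 36.25
eef_pos: [0.5187, -0.0478, 0.3425]
tool_rot: [-0.0, 0.714, 0.7, 0.0]
contact_force: [0.2, -0.3, 0.1]
gripper_width: 0.999
grasp_force: 0.0
```

>>> {"api": "drive_tool", "payload": {"deltas": [{"gripper":0,"offset":[0,0,0],"angular":[0,0,-0.95]},{"gripper":0,"offset":[0,0,0],"angular":[0,0,-0.95]},{"gripper":0,"offset":[0,0,0],"angular":[0,0,-0.95]},{"gripper":0,"offset":[0,0,0],"angular":[0,0,-0.95]},{"gripper":0,"offset":[0,0,0],"angular":[0,0,-0.95]}]}}

```text
t: 36.75
eef_pos: [0.5187, -0.0478, 0.3425]
tool_rot: [-0.0, 0.41, 0.912, 0.0]
contact_force: [-0.5, 0.0, -0.1]
gripper_width: 1.0
grasp_force: 0.0
```

>>> {"api": "drive_tool", "payload": {"deltas": [{"gripper":0,"offset":[0,0,0],"angular":[0,0,-1.0]},{"gripper":0,"offset":[0,0,0],"angular":[0,0,-1.0]},{"gripper":0,"offset":[0,0,0],"angular":[0,0,-1.0]},{"gripper":0,"offset":[0,0,0],"angular":[0,0,-1.0]},{"gripper":0,"offset":[0,0,0],"angular":[0,0,-1.0]}]}}

```text
t: 37.25
eef_pos: [0.5187, -0.0479, 0.3425]
tool_rot: [-0.0, 0.048, 0.999, 0.0]
contact_force: [1.0, -0.3, -0.4]
gripper_width: 1.002
grasp_force: 0.0
```

>>> {"api": "drive_tool", "payload": {"deltas": [{"gripper":0,"offset":[0,0,0.02],"angular":[0,0,-0.02]},{"gripper":0,"offset":[0,0,0.0395],"angular":[0,0,-0.02]},{"gripper":0,"offset":[0,0,0.0395],"angular":[0,0,-0.02]},{"gripper":0,"offset":[0,0,0.0395],"angular":[0,0,-0.02]}]}}

```text
t: 37.65
eef_pos: [0.5188, -0.0477, 0.3033]
tool_rot: [-0.0, 0.043, 0.999, 0.0]
contact_force: [0.3, 0.2, -0.1]
gripper_width: 0.999
grasp_force: 0.0
```

>>> {"api": "drive_tool", "payload": {"deltas": [{"gripper":255,"offset":[0,0,0],"angular":[0,0,0]},{"gripper":255,"offset":[0,0,0],"angular":[0,0,0]},{"gripper":255,"offset":[0,0,0],"angular":[0,0,0]},{"gripper":255,"offset":[0,0,0],"angular":[0,0,0]},{"gripper":255,"offset":[0,0,0],"angular":[0,0,0]}], "grip_force": 50}}

```text
t: 38.15
eef_pos: [0.5189, -0.0476, 0.3036]
tool_rot: [0.0, 0.044, 0.999, -0.0]
contact_force: [-0.5, 1.4, 2.8]
gripper_width: 0.259
grasp_force: 48.7
```

>>> {"api": "drive_tool", "payload": {"deltas": [{"gripper":255,"offset":[0,0,0.0001],"angular":[0,0,0.19]},{"gripper":255,"offset":[0,0,0.0002],"angular":[0,0,0.38]},{"gripper":255,"offset":[0,0,0.0003],"angular":[0,0,0.57]},{"gripper":255,"offset":[0,0,0.0004],"angular":[0,0,0.76]},{"gripper":255,"offset":[0,0,0.0005],"angular":[0,0,0.95]}]}}

```text
t: 38.65
eef_pos: [0.5188, -0.0476, 0.3031]
tool_rot: [0.0, 0.408, 0.913, -0.0]
contact_force: [-1.3, -0.6, 2.6]
gripper_width: 0.261
grasp_force: 48.8
```

>>> {"api": "drive_tool", "payload": {"deltas": [{"gripper":255,"offset":[0,0,0.0001],"angular":[0,0,0.19]},{"gripper":255,"offset":[0,0,0.0002],"angular":[0,0,0.38]},{"gripper":255,"offset":[0,0,0.0003],"angular":[0,0,0.57]},{"gripper":255,"offset":[0,0,0.0004],"angular":[0,0,0.76]},{"gripper":255,"offset":[0,0,0.0005],"angular":[0,0,0.95]}]}}

```text
t: 39.15
eef_pos: [0.5188, -0.0476, 0.3026]
tool_rot: [0.0, 0.712, 0.702, -0.0]
contact_force: [-1.3, 0.1, 3.6]
gripper_width: 0.261
grasp_force: 48.8
```

>>> {"api": "drive_tool", "payload": {"deltas": [{"gripper":255,"offset":[0,0,0.0001],"angular":[0,0,0.19]},{"gripper":255,"offset":[0,0,0.0002],"angular":[0,0,0.38]},{"gripper":255,"offset":[0,0,0.0003],"angular":[0,0,0.57]},{"gripper":255,"offset":[0,0,0.0004],"angular":[0,0,0.76]},{"gripper":255,"offset":[0,0,0.0005],"angular":[0,0,0.95]}]}}

```text
t: 39.65
eef_pos: [0.5188, -0.0476, 0.3021]
tool_rot: [0.0, 0.919, 0.394, 0.0]
contact_force: [-0.9, 0.3, 4.4]
gripper_width: 0.262
grasp_force: 48.8
```

```bash
python3 - <<'E'
from h import *
rel([.5187,-.0477,.2455],.54+np.pi/2)
s=bot.get_obs();print(s['q'].round(2),s['contact_force'],s['torque'])
E
```

```text
offset [-0.0001  0.      0.0026] angular/45 [0.001 0.    0.343] q7 -0.92 t 39.65
[ 0.36  0.26 -0.46  1.9   0.14  1.01 -0.92] [-0.94010208  0.327356    4.39215642] [-0.05028789  0.35349913  0.19009171]
```

>>> {"api": "drive_tool", "payload": {"deltas": [{"gripper":255,"offset":[0,0,0.0001],"angular":[0,0,0.19]},{"gripper":255,"offset":[0,0,0.0002],"angular":[0,0,0.33]},{"gripper":255,"offset":[0,0,0.0002],"angular":[0,0,0.38]},{"gripper":255,"offset":[0,0,0.0002],"angular":[0,0,0.42]},{"gripper":255,"offset":[0,0,0.0002],"angular":[0,0,0.42]}]}}

```text
t: 40.15
eef_pos: [0.5188, -0.0476, 0.3019]
tool_rot: [0.0, 0.971, 0.241, 0.0]
contact_force: [-3.8, -0.8, 6.1]
gripper_width: 0.267
grasp_force: 49.0
```

```bash
python3 - <<'E'
from h import *
rel([.5187,-.0477,.2455],.54+np.pi/2)
s=bot.get_obs();print(s['q'].round(2),s['contact_force'],s['torque'])
E
```

```text
offset [-0.0001  0.0001  0.0024] angular/45 [ 0.001 -0.    -0.069] q7 -1.23 t 40.15
[ 0.32  0.26 -0.41  1.9   0.12  1.01 -1.23] [-3.84922801 -0.84739001  6.10342612] [-0.05255707  0.49774741  0.32419852]
```

>>> {"api": "drive_tool", "payload": {"deltas": [{"gripper":255,"offset":[0,0,0],"angular":[0,0,0.08]},{"gripper":255,"offset":[0,0,0],"angular":[0,0,0.16]},{"gripper":255,"offset":[0,0,0],"angular":[0,0,0.2]},{"gripper":255,"offset":[0,0,0],"angular":[0,0,0.2]}]}}

```text
t: 40.55
eef_pos: [0.5201, -0.0471, 0.302]
tool_rot: [0.0, 0.986, 0.164, 0.002]
contact_force: [5.3, 1.1, 0.5]
gripper_width: 0.266
grasp_force: 49.2
```

```bash
python3 - <<'E'
from h import *
rel([.5187,-.0477,.2455],.54+np.pi/2)
s=bot.get_obs();print(s['q'].round(2),s['contact_force'],s['torque'],s['gripper_width'])
E
```

```text
offset [-0.0015  0.0001  0.0025] angular/45 [ 0.002 -0.005 -0.267] q7 -1.37 t 40.55
[ 0.3   0.25 -0.38  1.9   0.11  1.   -1.37] [5.31014481 1.1300017  0.45338639] [ 0.22140218 -1.1140712   0.46355465] 0.26572714377603274
```

>>> {"api": "drive_tool", "payload": {"deltas": [{"gripper":0,"offset":[0,0,0],"angular":[0,0,0]},{"gripper":0,"offset":[0,0,0],"angular":[0,0,0]},{"gripper":0,"offset":[0,0,0],"angular":[0,0,0]},{"gripper":0,"offset":[0,0,-0.04],"angular":[0,0,0]},{"gripper":0,"offset":[0,0,-0.07],"angular":[0,0,0]}]}}

```text
t: 41.05
eef_pos: [0.5182, -0.0479, 0.3721]
tool_rot: [-0.0, 0.987, 0.163, -0.001]
contact_force: [1.1, 0.2, 0.6]
gripper_width: 1.0
grasp_force: 0.0
```

```bash
python3 - <<'E'
from h import *
s=bot.get_obs();print(s['eef_pos'])
# bar heading: two ball ends from wrist view
m=optics.camera_model('wrist');im=optics.read_camera('wrist'); cv2.imwrite('pics/w7.png',im)
print([pix(m,[.5187+.066*k*np.cos(.54),-.0477+.066*k*np.sin(.54),.245]).round(0) for k in (-1,0,1)])
E
```

```text
[ 0.51823045 -0.04785349  0.37212053]
[array([345., 372.]), array([321., 266.]), array([293., 141.])]
```

View pics/w7.png

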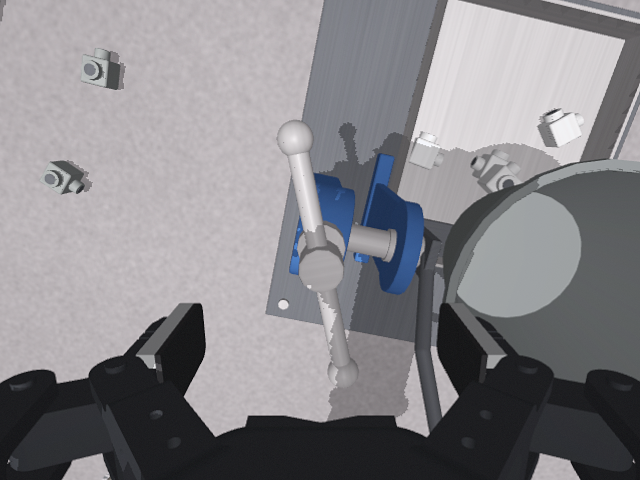

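The bar ends at (295,138) and (343,372) match the home direction predicted at (293,141) and (345,372). So the T-handle is home: the hub slipped in the grip at the stop. The pot is empty. Now the raw castings.

```bash
cat >> h.py <<'E'
def raws():
    m=optics.camera_model('top'); im=optics.read_camera('top'); cv2.imwrite('pics/tr.png',im)
    roi=im[215:330,150:290].astype(int); bg=np.median(roi.reshape(-1,3),0)
    d=roi-bg; msk=((d[...,1]-(d[...,0]+d[...,2])/2)>4).astype(np.uint8)
    n,l,st,c=cv2.connectedComponentsWithStats(msk,connectivity=8)
    for i in range(1,n):
        if st[i,4]>12: print(st[i,4],(c[i]+[150,215]).round(1),plane(m,c[i]+[150,215],.016).round(4))
E
python3 - <<'E'
from h import *
raws(); rel([.577,.241,.13]); print(rot().apply([0,1,0]))
E
```

```text
89 [193.7 242. ] [0.5878 0.3339 0.016 ]
89 [236.8 249.2] [0.5693 0.2072 0.016 ]
83 [228.9 291.7] [0.4471 0.2252 0.016 ]
offset [ 0.1455 -0.2555  0.1917] angular/45 [ 0.003 -0.008  0.   ] q7 -1.34 t 41.15
[ 0.32215058 -0.94668471  0.00265957]
```

>>> {"api": "drive_tool", "payload": {"deltas": [{"gripper":0,"offset":[0.127,-0.226,0],"angular":[0,0,0]},{"gripper":0,"offset":[0.127,-0.226,0],"angular":[0,0,0]},{"gripper":0,"offset":[0.127,-0.226,0],"angular":[0,0,0]},{"gripper":0,"offset":[0.127,-0.226,0.1],"angular":[0,0,0]},{"gripper":0,"offset":[0.127,-0.226,0.19],"angular":[0,0,0]}]}}

```text
t: 41.65
eef_pos: [0.5574, 0.1611, 0.293]
tool_rot: [-0.001, 0.986, 0.165, 0.002]
contact_force: [1.2, -0.7, -1.0]
gripper_width: 1.002
grasp_force: 0.0
```

>>> {"api": "drive_tool", "payload": {"deltas": [{"gripper":0,"offset":[0,0,0.09],"angular":[0,0,0]},{"gripper":0,"offset":[0,0,0.09],"angular":[0,0,0]},{"gripper":0,"offset":[0,0,0.09],"angular":[0,0,0]}]}}

```text
t: 41.95
eef_pos: [0.5529, 0.155, 0.1961]
tool_rot: [0.001, 0.986, 0.164, -0.006]
contact_force: [-0.8, -0.7, -0.1]
gripper_width: 1.003
grasp_force: 0.0
```

```bash
python3 - <<'E'
from h import *
s=bot.get_obs();print(s['eef_pos'],s['q'].round(2))
m=optics.camera_model('wrist');im=optics.read_camera('wrist'); cv2.imwrite('pics/w8.png',im); print(pix(m,[.5693,.2072,.026]))
E
```

```text
[0.55285517 0.15504147 0.19612357] [-0.03  0.48 -0.45  1.87  0.27  0.87 -1.86]
[249.48376208 191.26080457]
```

View pics/w8.png

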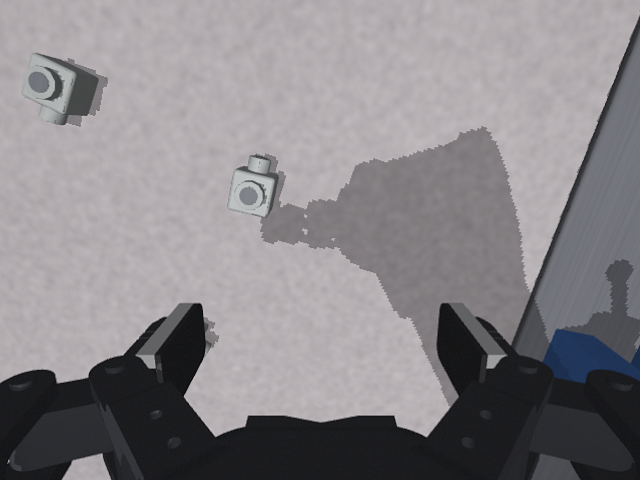

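The wrist view shows the casting with its boss at (248,196) and its spigot tip at (259,160).

```bash
cat >> h.py <<'E'
def cast(boss,tip,z=.013):
    m=optics.camera_model('wrist'); b=plane(m,boss,.033); t=plane(m,tip,.018); d=t-b
    yaw=np.arctan2(d[1],d[0]); print('centre',b.round(4),'spigot yaw',yaw.round(3),'len',np.hypot(*d[:2]).round(4))
    rel([b[0],b[1],z],yaw+np.pi/2)
E
python3 - <<'E'
from h import *
cast((248,196),(259,160))
E
```

```text
centre [0.5698 0.2079 0.033 ] spigot yaw 0.076 len 0.0211
offset [ 0.0319 -0.0444  0.1325] angular/45 [0.001 0.009 0.321] q7 -1.86 t 42.0
```

>>> {"api": "drive_tool", "payload": {"deltas": [{"gripper":0,"offset":[0.032,-0.044,0.02],"angular":[0,0,0.16]},{"gripper":0,"offset":[0.032,-0.044,0.05],"angular":[0,0,0.32]},{"gripper":0,"offset":[0.032,-0.044,0.08],"angular":[0,0,0.32]},{"gripper":0,"offset":[0.032,-0.044,0.08],"angular":[0,0,0.32]},{"gripper":0,"offset":[0.032,-0.044,0.08],"angular":[0,0,0.32]}]}}

```text
t: 42.5
eef_pos: [0.5739, 0.2087, 0.1244]
tool_rot: [-0.0, 0.999, 0.038, 0.001]
contact_force: [0.1, -0.1, -0.1]
gripper_width: 1.0
grasp_force: 0.0
```

```bash
python3 - <<'E'
from h import *
rel([.5698,.2079,.019],.076+np.pi/2)
E
```

```text
offset [-0.0043  0.0005  0.0514] angular/45 [-0.001 -0.003  0.001] q7 -2.2 t 42.5
```

>>> {"api": "drive_tool", "payload": {"deltas": [{"gripper":0,"offset":[-0.004,0,0.03],"angular":[0,0,0]},{"gripper":0,"offset":[-0.004,0,0.051],"angular":[0,0,0]},{"gripper":0,"offset":[-0.004,0,0.051],"angular":[0,0,0]},{"gripper":255,"offset":[-0.004,0,0.051],"angular":[0,0,0]},{"gripper":255,"offset":[-0.004,0,0.051],"angular":[0,0,0]}], "grip_force": 40}}

```text
t: 43.0
eef_pos: [0.5704, 0.2088, 0.0738]
tool_rot: [-0.001, 0.999, 0.038, 0.002]
contact_force: [-0.2, -0.3, 0.8]
gripper_width: 0.688
grasp_force: 0.0
```

>>> {"api": "drive_tool", "payload": {"deltas": [{"gripper":255,"offset":[0,0,0],"angular":[0,0,0]},{"gripper":255,"offset":[0,0,0],"angular":[0,0,0]},{"gripper":255,"offset":[0,0,0],"angular":[0,0,0]},{"gripper":255,"offset":[0,0,-0.04],"angular":[0,0,0]},{"gripper":255,"offset":[0,0,-0.08],"angular":[0,0,0]}]}}

```text
t: 43.5
eef_pos: [0.5679, 0.208, 0.1513]
tool_rot: [0.0, 0.999, 0.039, -0.001]
contact_force: [1.1, -0.1, 0.1]
gripper_width: 0.297
grasp_force: 39.7
```

>>> {"api": "drive_tool", "payload": {"deltas": [{"gripper":255,"offset":[0,0,-0.05],"angular":[0,0,0]},{"gripper":255,"offset":[0,0,-0.1],"angular":[0,0,0]},{"gripper":255,"offset":[0,0,-0.15],"angular":[0,0,0]},{"gripper":255,"offset":[0,0,-0.18],"angular":[0,0,0]},{"gripper":255,"offset":[0,0,-0.18],"angular":[0,0,0]}]}}

```text
t: 44.0
eef_pos: [0.5704, 0.2095, 0.3371]
tool_rot: [-0.002, 0.999, 0.038, 0.005]
contact_force: [1.7, 0.4, -0.3]
gripper_width: 0.299
grasp_force: 39.8
```

```bash
python3 - <<'E'
from h import *
print(bot.get_obs()['gripper_width']*85, bot.get_obs()['eef_pos'])
rel([.538,-.215,.175])
E
```

```text
25.37454366606748 [0.57044746 0.20953427 0.33714757]
offset [-0.0659  0.4211  0.1064] angular/45 [-0.004 -0.012 -0.   ] q7 -2.09 t 44.0
```

>>> {"api": "drive_tool", "payload": {"deltas": [{"gripper":255,"offset":[-0.02,0.02,-0.03],"angular":[0,0,0]},{"gripper":255,"offset":[-0.066,0.421,-0.03],"angular":[0,0,0]},{"gripper":255,"offset":[-0.066,0.421,-0.03],"angular":[0,0,0]},{"gripper":255,"offset":[-0.066,0.421,-0.03],"angular":[0,0,0]},{"gripper":255,"offset":[-0.066,0.421,-0.03],"angular":[0,0,0]}]}}

```text
t: 44.5
eef_pos: [0.5419, -0.0149, 0.3604]
tool_rot: [0.0, 0.999, 0.039, -0.001]
contact_force: [0.0, -0.5, -1.6]
gripper_width: 0.299
grasp_force: 39.8
```

>>> {"api": "drive_tool", "payload": {"deltas": [{"gripper":255,"offset":[-0.03,0.21,0],"angular":[0,0,0]},{"gripper":255,"offset":[-0.03,0.21,0],"angular":[0,0,0]},{"gripper":255,"offset":[-0.03,0.21,0],"angular":[0,0,0]},{"gripper":255,"offset":[-0.03,0.21,0],"angular":[0,0,0]},{"gripper":255,"offset":[-0.03,0.21,0],"angular":[0,0,0]}]}}

```text
t: 45.0
eef_pos: [0.5268, -0.2318, 0.3599]
tool_rot: [0.001, 0.999, 0.034, -0.001]
contact_force: [0.1, -1.1, -0.6]
gripper_width: 0.296
grasp_force: 39.8
```

```bash
python3 - <<'E'
from h import *
print(bot.get_obs()['gripper_width']*85, bot.get_obs()['eef_pos'],bot.get_obs()['joint_vel'].round(2))
rel([.55,-.2,.175])
E
```

```text
25.155068058991244 [ 0.52675325 -0.23176129  0.35987952] [ 0.1   0.05 -0.01 -0.07 -0.04  0.02  0.16]
offset [ 0.0257 -0.0304  0.1307] angular/45 [ 0.003  0.004 -0.   ] q7 -1.26 t 45.0
```

>>> {"api": "drive_tool", "payload": {"deltas": [{"gripper":255,"offset":[0.02,-0.02,0.02],"angular":[0,0,0]},{"gripper":255,"offset":[0.02,-0.02,0.07],"angular":[0,0,0]},{"gripper":255,"offset":[0.02,-0.02,0.11],"angular":[0,0,0]},{"gripper":255,"offset":[0.02,-0.02,0.13],"angular":[0,0,0]},{"gripper":255,"offset":[0.02,-0.02,0.13],"angular":[0,0,0]}]}}

```text
t: 45.5
eef_pos: [0.5451, -0.2021, 0.227]
tool_rot: [-0.001, 0.999, 0.039, -0.004]
contact_force: [0.0, 0.7, -1.1]
gripper_width: 0.297
grasp_force: 39.8
```

>>> {"api": "drive_tool", "payload": {"deltas": [{"gripper":150,"offset":[0,0,0],"angular":[0,0,0]},{"gripper":150,"offset":[0,0,0],"angular":[0,0,0]},{"gripper":120,"offset":[0,0,0],"angular":[0,0,0]},{"gripper":120,"offset":[0,0,-0.05],"angular":[0,0,0]},{"gripper":120,"offset":[0,0,-0.1],"angular":[0,0,0]}]}}

```text
t: 46.0
eef_pos: [0.5471, -0.203, 0.3325]
tool_rot: [-0.0, 0.999, 0.039, -0.001]
contact_force: [0.8, -1.1, 0.6]
gripper_width: 0.531
grasp_force: 0.0
```

>>> {"api": "drive_tool", "payload": {"deltas": [{"gripper":0,"offset":[0,0,-0.04],"angular":[0,0,0]},{"gripper":0,"offset":[0,0,-0.04],"angular":[0,0,0]}]}}

```text
t: 46.2
eef_pos: [0.5502, -0.2037, 0.3794]
tool_rot: [0.002, 0.999, 0.038, 0.007]
contact_force: [0.8, -0.4, 0.2]
gripper_width: 0.853
grasp_force: 0.0
```

```bash
python3 - <<'E'
from h import *
im=optics.read_camera('wrist'); cv2.imwrite('pics/w9.png',im)
raws(); rel([.53,.28,.20]); rel([.447,.225,.13])
E
```

```text
99 [193.8 242.1] [0.5876 0.3335 0.016 ]
94 [228.7 291.5] [0.4475 0.2257 0.016 ]
offset [ 0.0187 -0.4834  0.1186] angular/45 [ 0.002 -0.005  0.   ] q7 -1.31 t 46.3
offset [-0.0686 -0.4351  0.1883] angular/45 [ 0.002 -0.005  0.   ] q7 -1.31 t 46.3
```

View pics/w9.png

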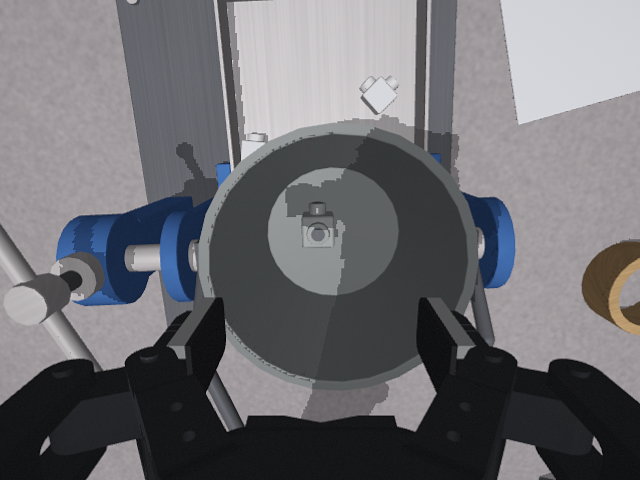

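One raw casting is in the pot, at (318,225). Views are used up, so I'll find the other two by mask. Moving above the casting at (0.447,0.225).

>>> {"api": "drive_tool", "payload": {"deltas": [{"gripper":0,"offset":[-0.068,-0.435,0],"angular":[0,0,0]},{"gripper":0,"offset":[-0.068,-0.435,0],"angular":[0,0,0]},{"gripper":0,"offset":[-0.068,-0.435,0],"angular":[0,0,0]},{"gripper":0,"offset":[-0.068,-0.435,0],"angular":[0,0,0]},{"gripper":0,"offset":[-0.068,-0.435,0],"angular":[0,0,0]}]}}

```text
t: 46.8
eef_pos: [0.4886, 0.0417, 0.3701]
tool_rot: [0.0, 0.999, 0.038, -0.001]
contact_force: [0.5, -0.8, -0.5]
gripper_width: 1.0
grasp_force: 0.0
```

>>> {"api": "drive_tool", "payload": {"deltas": [{"gripper":0,"offset":[-0.035,-0.19,0.0],"angular":[0,0,-0.19]},{"gripper":0,"offset":[-0.035,-0.19,0.0],"angular":[0,0,-0.38]},{"gripper":0,"offset":[-0.035,-0.19,0.05],"angular":[0,0,-0.57]},{"gripper":0,"offset":[-0.035,-0.19,0.12],"angular":[0,0,-0.76]},{"gripper":0,"offset":[-0.035,-0.19,0.12],"angular":[0,0,-0.9]}]}}

```text
t: 47.3
eef_pos: [0.4405, 0.2246, 0.257]
tool_rot: [-0.0, 0.923, 0.385, 0.0]
contact_force: [1.6, -0.8, -0.2]
gripper_width: 1.004
grasp_force: 0.0
```

>>> {"api": "drive_tool", "payload": {"deltas": [{"gripper":0,"offset":[0,0,0.0],"angular":[0,0,-0.19]},{"gripper":0,"offset":[0,0,0.0],"angular":[0,0,-0.38]},{"gripper":0,"offset":[0,0,0.0],"angular":[0,0,-0.5]},{"gripper":0,"offset":[0,0,0.0],"angular":[0,0,-0.5]}]}}

```text
t: 47.7
eef_pos: [0.4408, 0.2228, 0.2573]
tool_rot: [-0.0, 0.832, 0.555, -0.001]
contact_force: [0.4, 0.2, 0.3]
gripper_width: 0.998
grasp_force: 0.0
```

```bash
cat >> h.py <<'E'
def yaw(P):
    """spigot yaw of the casting near world P from the wrist view: mask cast onto z=.02"""
    m=optics.camera_model('wrist'); im=optics.read_camera('wrist'); cv2.imwrite('pics/wy.png',im)
    c=pix(m,[P[0],P[1],.018]); print('px',c)
    u,v=c.astype(int); x0,y0=max(u-70,0),max(v-70,0); roi=im[y0:v+70,x0:u+70].astype(float)
    bg=np.median(roi.reshape(-1,3),0); d=roi-bg; k=(d[...,1]-(d[...,0]+d[...,2])/2>4).astype(np.uint8)
    k=cv2.morphologyEx(k,cv2.MORPH_OPEN,np.ones((3,3),np.uint8))
    cs,_=cv2.findContours(k,cv2.RETR_EXTERNAL,cv2.CHAIN_APPROX_NONE)
    best=max(cs,key=cv2.contourArea); f=np.zeros_like(k); cv2.drawContours(f,[best],-1,1,-1)
    ys,xs=np.nonzero(f); W=np.array([plane(m,(x+x0,y+y0),.02)[:2] for x,y in zip(xs,ys)])
    mu=W.mean(0); r=cv2.minAreaRect((W*1e4).astype(np.float32)); w,V=np.linalg.eigh(np.cov((W-mu).T)); a=V[:,1]
    s=np.sign((((W-mu)@a)**3).sum()); a=a*s
    print('n',len(xs),'mean',mu.round(4),'rect',np.round(np.array(r[0])/1e4,4),np.round(r[1],0),'deg',r[2],'axis yaw',np.arctan2(a[1],a[0]).round(3),'sd',np.sqrt(w).round(4))
    print('\n'.join(''.join('#' if q else '.' for q in row) for row in f[::6,::3]))
    return mu
E
python3 - <<'E'
from h import *
s=bot.get_obs(); print(s['eef_pos'],s['q'].round(2)); yaw([.4475,.2257]); rel([.4475,.2257,.08])
E
```

```text
[0.44082444 0.22283376 0.25728713] [-0.02  0.31 -0.67  1.99  0.24  0.92 -1.21]
px [327.35432444 215.23476975]
n 1245 mean [0.4488 0.2259] rect [0.4484 0.2245] [359. 259.] deg 71.84463500976562 axis yaw -1.893 sd [0.0071 0.0094]
...............................................
...............................................
...............................................
...............................................
...............................................
...............................................
...............................................
...............................................
...............................................
...................##########..................
...................###########.................
...................###########.................
...................###########.................
...................###########.................
...................########....................
......................######...................
...............................................
...............................................
...............................................
...............................................
...............................................
...............................................
...............................................
...............................................
offset [0.0053 0.0051 0.1235] angular/45 [-0.002  0.002  0.   ] q7 -1.21 t 47.75
```

```bash
python3 - <<'E'
from h import *
rel([.449,.228,.019],-.317)
E
```

```text
offset [0.0081 0.0057 0.1845] angular/45 [-0.002  0.002 -0.101] q7 -1.21 t 47.75
```

>>> {"api": "drive_tool", "payload": {"deltas": [{"gripper":0,"offset":[0.008,0.006,0.05],"angular":[0,0,-0.1]},{"gripper":0,"offset":[0.008,0.006,0.09],"angular":[0,0,-0.1]},{"gripper":0,"offset":[0.008,0.006,0.12],"angular":[0,0,-0.1]},{"gripper":0,"offset":[0.008,0.006,0.12],"angular":[0,0,-0.1]},{"gripper":0,"offset":[0.008,0.006,0.12],"angular":[0,0,-0.1]}]}}

```text
t: 48.25
eef_pos: [0.45, 0.2285, 0.1387]
tool_rot: [-0.0, 0.81, 0.587, -0.001]
contact_force: [0.8, 0.0, 0.3]
gripper_width: 1.0
grasp_force: 0.0
```

```bash
python3 - <<'E'
from h import *
rel([.449,.228,.019],-.317)
E
```

```text
offset [-0.0007 -0.0007  0.0657] angular/45 [-0.001  0.001  0.   ] q7 -1.3 t 48.25
```

>>> {"api": "drive_tool", "payload": {"deltas": [{"gripper":0,"offset":[-0.001,-0.001,0.03],"angular":[0,0,0]},{"gripper":0,"offset":[-0.001,-0.001,0.055],"angular":[0,0,0]},{"gripper":0,"offset":[-0.001,-0.001,0.066],"angular":[0,0,0]},{"gripper":0,"offset":[-0.001,-0.001,0.066],"angular":[0,0,0]},{"gripper":255,"offset":[-0.001,-0.001,0.066],"angular":[0,0,0]}], "grip_force": 40}}

```text
t: 48.75
eef_pos: [0.4497, 0.2284, 0.074]
tool_rot: [0.0, 0.81, 0.587, 0.001]
contact_force: [-1.0, 0.0, 1.0]
gripper_width: 0.855
grasp_force: 0.0
```

>>> {"api": "drive_tool", "payload": {"deltas": [{"gripper":255,"offset":[0,0,0],"angular":[0,0,0]},{"gripper":255,"offset":[0,0,0],"angular":[0,0,0]},{"gripper":255,"offset":[0,0,0],"angular":[0,0,0]},{"gripper":255,"offset":[0,0,0],"angular":[0,0,0]},{"gripper":255,"offset":[0,0,-0.04],"angular":[0,0,0]}]}}

```text
t: 49.25
eef_pos: [0.4468, 0.2262, 0.1098]
tool_rot: [-0.001, 0.809, 0.587, -0.004]
contact_force: [-0.2, 0.2, -1.0]
gripper_width: 0.294
grasp_force: 39.7
```

>>> {"api": "drive_tool", "payload": {"deltas": [{"gripper":255,"offset":[0,0,-0.05],"angular":[0,0,0]},{"gripper":255,"offset":[0,0,-0.1],"angular":[0,0,0]},{"gripper":255,"offset":[0,0,-0.15],"angular":[0,0,0]},{"gripper":255,"offset":[0,0,-0.2],"angular":[0,0,0]},{"gripper":255,"offset":[0,0,-0.25],"angular":[0,0,0]}]}}

```text
t: 49.75
eef_pos: [0.4482, 0.2275, 0.3647]
tool_rot: [0.0, 0.809, 0.587, -0.0]
contact_force: [1.3, -0.1, -1.3]
gripper_width: 0.29
grasp_force: 39.7
```

```bash
python3 - <<'E'
from h import *
s=bot.get_obs();print(s['gripper_width']*85, s['eef_pos'],s['q'].round(2))
rel([.52,-.235,.312],.08)
E
```

```text
24.68849819033768 [0.44823549 0.22749516 0.36472953] [ 0.05  0.21 -0.74  1.85  0.15  1.15 -1.05]
offset [-0.4174  0.2117 -0.0012] angular/45 [ 0.     0.    -0.504] q7 -1.05 t 49.75
```

>>> {"api": "drive_tool", "payload": {"deltas": [{"gripper":255,"offset":[-0.21,0.106,0],"angular":[0,0,0]},{"gripper":255,"offset":[-0.21,0.106,0],"angular":[0,0,0]},{"gripper":255,"offset":[-0.21,0.106,0],"angular":[0,0,0]},{"gripper":255,"offset":[-0.21,0.106,0],"angular":[0,0,0]},{"gripper":255,"offset":[-0.21,0.106,0],"angular":[0,0,0]}]}}

```text
t: 50.25
eef_pos: [0.4841, -0.0086, 0.3626]
tool_rot: [0.001, 0.81, 0.586, -0.0]
contact_force: [0.3, 1.0, -1.1]
gripper_width: 0.299
grasp_force: 39.8
```

>>> {"api": "drive_tool", "payload": {"deltas": [{"gripper":255,"offset":[-0.207,0.106,0],"angular":[0,0,0]},{"gripper":255,"offset":[-0.207,0.106,0],"angular":[0,0,0]},{"gripper":255,"offset":[-0.207,0.106,0],"angular":[0,0,0]},{"gripper":255,"offset":[-0.207,0.106,0],"angular":[0,0,0]},{"gripper":255,"offset":[-0.207,0.106,0],"angular":[0,0,0]}]}}

```text
t: 50.75
eef_pos: [0.5202, -0.2387, 0.3623]
tool_rot: [0.0, 0.811, 0.586, -0.001]
contact_force: [0.4, -0.3, -0.4]
gripper_width: 0.297
grasp_force: 39.8
```

>>> {"api": "drive_tool", "payload": {"deltas": [{"gripper":255,"offset":[0,0,0],"angular":[0,0,0]}]}}

```text
t: 50.85
eef_pos: [0.5199, -0.2405, 0.3618]
tool_rot: [0.0, 0.812, 0.584, -0.001]
contact_force: [-0.7, 0.3, -0.6]
gripper_width: 0.295
grasp_force: 39.8
```

```bash
python3 - <<'E'
from h import *
s=bot.get_obs();print(s['gripper_width']*85, s['eef_pos'],s['q'].round(2))
rel([.525,-.23,.18])
E
```

```text
25.07924306070312 [ 0.5199364  -0.24051594  0.36177598] [ 0.65  0.29 -0.41  1.71  0.13  1.17 -0.11]
offset [0.0118 0.0015 0.1278] angular/45 [-0.001  0.002  0.   ] q7 -0.11 t 50.85
```

>>> {"api": "drive_tool", "payload": {"deltas": [{"gripper":255,"offset":[0.012,0.002,0.03],"angular":[0,0,0]},{"gripper":255,"offset":[0.012,0.002,0.07],"angular":[0,0,0]},{"gripper":255,"offset":[0.012,0.002,0.11],"angular":[0,0,0]},{"gripper":255,"offset":[0.012,0.002,0.127],"angular":[0,0,0]},{"gripper":255,"offset":[0.012,0.002,0.127],"angular":[0,0,0]}]}}

```text
t: 51.35
eef_pos: [0.5247, -0.2224, 0.2327]
tool_rot: [-0.003, 0.809, 0.588, -0.002]
contact_force: [0.1, 0.1, -0.4]
gripper_width: 0.295
grasp_force: 39.8
```

>>> {"api": "drive_tool", "payload": {"deltas": [{"gripper":150,"offset":[0,0,0],"angular":[0,0,0]},{"gripper":150,"offset":[0,0,0],"angular":[0,0,0]},{"gripper":120,"offset":[0,0,0],"angular":[0,0,0]},{"gripper":120,"offset":[0,0,-0.05],"angular":[0,0,0]},{"gripper":120,"offset":[0,0,-0.1],"angular":[0,0,0]}]}}

```text
t: 51.85
eef_pos: [0.526, -0.2235, 0.3367]
tool_rot: [-0.001, 0.809, 0.587, -0.0]
contact_force: [0.6, -0.8, 0.1]
gripper_width: 0.53
grasp_force: 0.0
```

>>> {"api": "drive_tool", "payload": {"deltas": [{"gripper":0,"offset":[0,0,-0.03],"angular":[0,0,0]},{"gripper":0,"offset":[0,0,-0.03],"angular":[0,0,0]}]}}

```text
t: 52.05
eef_pos: [0.5288, -0.224, 0.3722]
tool_rot: [0.005, 0.81, 0.587, 0.003]
contact_force: [0.2, -0.7, 0.2]
gripper_width: 0.846
grasp_force: 0.0
```

```bash
python3 - <<'E'
from h import *
raws(); rel([.5876,.3335,.20]) 
E
```

```text
88 [193.7 242.1] [0.5875 0.3339 0.016 ]
offset [ 0.5484 -0.117   0.114 ] angular/45 [ 0.009  0.001 -0.   ] q7 -0.14 t 52.1
```

>>> {"api": "drive_tool", "payload": {"deltas": [{"gripper":0,"offset":[0.24,-0.051,0],"angular":[0,0,0]},{"gripper":0,"offset":[0.24,-0.051,0],"angular":[0,0,0]},{"gripper":0,"offset":[0.24,-0.051,0],"angular":[0,0,0]},{"gripper":0,"offset":[0.24,-0.051,0],"angular":[0,0,0]},{"gripper":0,"offset":[0.24,-0.051,0],"angular":[0,0,0]}]}}

```text
t: 52.6
eef_pos: [0.5519, 0.0227, 0.3648]
tool_rot: [-0.0, 0.809, 0.587, -0.0]
contact_force: [0.5, 0.1, 0.4]
gripper_width: 1.001
grasp_force: 0.0
```

>>> {"api": "drive_tool", "payload": {"deltas": [{"gripper":0,"offset":[0.24,-0.051,0],"angular":[0,0,0]},{"gripper":0,"offset":[0.24,-0.051,0],"angular":[0,0,0]},{"gripper":0,"offset":[0.24,-0.051,0],"angular":[0,0,0]},{"gripper":0,"offset":[0.24,-0.051,0],"angular":[0,0,0]},{"gripper":0,"offset":[0.24,-0.051,0],"angular":[0,0,0]}]}}

```text
t: 53.1
eef_pos: [0.5781, 0.2665, 0.3646]
tool_rot: [-0.0, 0.809, 0.587, -0.001]
contact_force: [0.7, 0.6, 0.1]
gripper_width: 0.998
grasp_force: 0.0
```

>>> {"api": "drive_tool", "payload": {"deltas": [{"gripper":0,"offset":[0.068,-0.015,0.04],"angular":[0,0,-0.19]},{"gripper":0,"offset":[0.068,-0.015,0.08],"angular":[0,0,-0.38]},{"gripper":0,"offset":[0.068,-0.015,0.114],"angular":[0,0,-0.57]},{"gripper":0,"offset":[0.068,-0.015,0.114],"angular":[0,0,-0.76]},{"gripper":0,"offset":[0.068,-0.015,0.114],"angular":[0,0,-0.95]}]}}

```text
t: 53.6
eef_pos: [0.5842, 0.3331, 0.2481]
tool_rot: [-0.001, 0.537, 0.844, -0.002]
contact_force: [0.5, 0.1, 1.1]
gripper_width: 0.997
grasp_force: 0.0
```

>>> {"api": "drive_tool", "payload": {"deltas": [{"gripper":0,"offset":[0,0,0],"angular":[0,0,-0.95]},{"gripper":0,"offset":[0,0,0],"angular":[0,0,-0.95]},{"gripper":0,"offset":[0,0,0],"angular":[0,0,-0.95]},{"gripper":0,"offset":[0,0,0],"angular":[0,0,-0.95]},{"gripper":0,"offset":[0,0,0],"angular":[0,0,-0.95]}]}}

```text
t: 54.1
eef_pos: [0.5851, 0.3331, 0.2504]
tool_rot: [-0.001, 0.193, 0.981, -0.001]
contact_force: [-0.0, -0.1, 0.1]
gripper_width: 1.006
grasp_force: 0.0
```

>>> {"api": "drive_tool", "payload": {"deltas": [{"gripper":0,"offset":[0,0,0],"angular":[0,0,-0.5]},{"gripper":0,"offset":[0,0,0],"angular":[0,0,-0.5]},{"gripper":0,"offset":[0,0,0],"angular":[0,0,-0.5]},{"gripper":0,"offset":[0,0,0],"angular":[0,0,-0.5]}]}}

```text
t: 54.5
eef_pos: [0.5852, 0.3331, 0.2503]
tool_rot: [-0.001, 0.0, 1.0, -0.0]
contact_force: [-0.2, -0.7, -0.6]
gripper_width: 1.0
grasp_force: 0.0
```

```bash
python3 - <<'E'
from h import *
s=bot.get_obs(); print(s['eef_pos'],s['q'].round(2)); yaw([.5875,.3339])
E
```

```text
[0.58519885 0.33307191 0.25032266] [ 0.02  0.72 -0.98  1.56  0.63  1.2   0.49]
px [321.37193527 226.19850448]
n 1299 mean [0.5882 0.334 ] rect [0.5866 0.3343] [258. 366.] deg 82.69335174560547 axis yaw 3.054 sd [0.007  0.0098]
...............................................
...............................................
...............................................
...............................................
...............................................
...............................................
...............................................
...............................................
......................######...................
......................#####....................
...................##########..................
...................###########.................
...................###########.................
..................###########..................
..................###########..................
...................##########..................
...............................................
...............................................
...............................................
...............................................
...............................................
...............................................
...............................................
...............................................
```

>>> {"api": "drive_tool", "payload": {"deltas": [{"gripper":0,"offset":[-0.006,0,0.04],"angular":[0,0,0.15]},{"gripper":0,"offset":[-0.006,0,0.08],"angular":[0,0,0.15]},{"gripper":0,"offset":[-0.006,0,0.11],"angular":[0,0,0.15]},{"gripper":0,"offset":[-0.006,0,0.11],"angular":[0,0,0.15]},{"gripper":0,"offset":[-0.006,0,0.11],"angular":[0,0,0.15]}]}}

```text
t: 55.05
eef_pos: [0.5914, 0.3338, 0.1419]
tool_rot: [-0.0, 0.06, 0.998, 0.0]
contact_force: [-0.1, 0.2, 1.4]
gripper_width: 0.999
grasp_force: 0.0
```

```bash
python3 - <<'E'
from h import *
rel([.591,.3338,.019],1.45)
E
```

```text
offset [ 0.0004 -0.0001  0.0689] angular/45 [-0.    -0.001  0.   ] q7 0.32 t 55.05
```

>>> {"api": "drive_tool", "payload": {"deltas": [{"gripper":0,"offset":[0,0,0.03],"angular":[0,0,0]},{"gripper":0,"offset":[0,0,0.055],"angular":[0,0,0]},{"gripper":0,"offset":[0,0,0.069],"angular":[0,0,0]},{"gripper":0,"offset":[0,0,0.069],"angular":[0,0,0]},{"gripper":255,"offset":[0,0,0.069],"angular":[0,0,0]}], "grip_force": 40}}

```text
t: 55.55
eef_pos: [0.5922, 0.3343, 0.0743]
tool_rot: [0.001, 0.06, 0.998, 0.001]
contact_force: [-0.7, 0.6, 0.1]
gripper_width: 0.856
grasp_force: 0.0
```

>>> {"api": "drive_tool", "payload": {"deltas": [{"gripper":255,"offset":[0,0,0],"angular":[0,0,0]},{"gripper":255,"offset":[0,0,0],"angular":[0,0,0]},{"gripper":255,"offset":[0,0,0],"angular":[0,0,0]},{"gripper":255,"offset":[0,0,0],"angular":[0,0,0]},{"gripper":255,"offset":[0,0,-0.04],"angular":[0,0,0]}]}}

```text
t: 56.05
eef_pos: [0.5894, 0.3309, 0.1079]
tool_rot: [-0.004, 0.06, 0.998, -0.003]
contact_force: [-0.1, 0.3, -1.4]
gripper_width: 0.296
grasp_force: 39.6
```

>>> {"api": "drive_tool", "payload": {"deltas": [{"gripper":255,"offset":[0,0,-0.05],"angular":[0,0,0]},{"gripper":255,"offset":[0,0,-0.1],"angular":[0,0,0]},{"gripper":255,"offset":[0,0,-0.15],"angular":[0,0,0]},{"gripper":255,"offset":[0,0,-0.2],"angular":[0,0,0]},{"gripper":255,"offset":[0,0,-0.25],"angular":[0,0,0]}]}}

```text
t: 56.55
eef_pos: [0.5911, 0.3332, 0.3645]
tool_rot: [-0.0, 0.059, 0.998, -0.0]
contact_force: [0.7, 0.5, -0.7]
gripper_width: 0.298
grasp_force: 39.6
```

```bash
python3 - <<'E'
from h import *
s=bot.get_obs();print(s['gripper_width']*85, s['eef_pos'],s['q'].round(2))
rel([.535,-.21,.312])
E
```

```text
25.315761605450668 [0.59107085 0.33322041 0.36447057] [ 0.02  0.63 -1.    1.42  0.53  1.38  0.46]
offset [-0.0088 -0.546  -0.0013] angular/45 [-0. -0. -0.] q7 0.46 t 56.55
```

>>> {"api": "drive_tool", "payload": {"deltas": [{"gripper":255,"offset":[-0.004,-0.248,0],"angular":[0,0,0]},{"gripper":255,"offset":[-0.004,-0.248,0],"angular":[0,0,0]},{"gripper":255,"offset":[-0.004,-0.248,0],"angular":[0,0,0]},{"gripper":255,"offset":[-0.004,-0.248,0],"angular":[0,0,0]},{"gripper":255,"offset":[-0.004,-0.248,0],"angular":[0,0,0]}]}}

```text
t: 57.05
eef_pos: [0.5652, 0.0846, 0.3623]
tool_rot: [-0.0, 0.06, 0.998, -0.0]
contact_force: [1.1, 0.2, -0.5]
gripper_width: 0.298
grasp_force: 39.7
```

>>> {"api": "drive_tool", "payload": {"deltas": [{"gripper":255,"offset":[-0.004,-0.248,0],"angular":[0,0,0]},{"gripper":255,"offset":[-0.004,-0.248,0],"angular":[0,0,0]},{"gripper":255,"offset":[-0.004,-0.248,0],"angular":[0,0,0]},{"gripper":255,"offset":[-0.004,-0.248,0],"angular":[0,0,0]},{"gripper":255,"offset":[-0.004,-0.248,0],"angular":[0,0,0]}]}}

```text
t: 57.55
eef_pos: [0.5395, -0.1622, 0.3625]
tool_rot: [-0.0, 0.06, 0.998, -0.0]
contact_force: [0.8, 0.1, -1.1]
gripper_width: 0.302
grasp_force: 39.7
```

>>> {"api": "drive_tool", "payload": {"deltas": [{"gripper":255,"offset":[0,-0.05,0],"angular":[0,0,0]},{"gripper":255,"offset":[0,-0.05,0],"angular":[0,0,0]},{"gripper":255,"offset":[0,-0.05,0],"angular":[0,0,0]}]}}

```text
t: 57.85
eef_pos: [0.5338, -0.211, 0.362]
tool_rot: [-0.0, 0.061, 0.998, 0.0]
contact_force: [0.0, 0.6, -0.4]
gripper_width: 0.3
grasp_force: 39.8
```

```bash
python3 - <<'E'
from h import *
s=bot.get_obs();print(s['gripper_width']*85, s['eef_pos'],s['q'].round(2))
rel([.535,-.21,.185])
m=optics.camera_model('top'); im=optics.read_camera('top')
E
```

```text
25.47672248724454 [ 0.53381388 -0.21099355  0.36203936] [ 1.07  0.45 -1.07  1.68  0.41  1.26  1.36]
offset [-0.0012  0.0011  0.123 ] angular/45 [ 0.001 -0.001  0.   ] q7 1.36 t 57.85
```

>>> {"api": "drive_tool", "payload": {"deltas": [{"gripper":255,"offset":[0,0,0.04],"angular":[0,0,0]},{"gripper":255,"offset":[0,0,0.08],"angular":[0,0,0]},{"gripper":255,"offset":[0,0,0.11],"angular":[0,0,0]},{"gripper":255,"offset":[0,0,0.12],"angular":[0,0,0]},{"gripper":255,"offset":[0,0,0.12],"angular":[0,0,0]}]}}

```text
t: 58.4
eef_pos: [0.5343, -0.2078, 0.2419]
tool_rot: [-0.001, 0.058, 0.998, 0.001]
contact_force: [-0.4, 0.3, -0.8]
gripper_width: 0.299
grasp_force: 39.8
```

>>> {"api": "drive_tool", "payload": {"deltas": [{"gripper":150,"offset":[0,0,0],"angular":[0,0,0]},{"gripper":150,"offset":[0,0,0],"angular":[0,0,0]},{"gripper":120,"offset":[0,0,0],"angular":[0,0,0]},{"gripper":120,"offset":[0,0,-0.05],"angular":[0,0,0]},{"gripper":120,"offset":[0,0,-0.1],"angular":[0,0,0]}]}}

```text
t: 58.9
eef_pos: [0.5338, -0.2095, 0.3436]
tool_rot: [-0.001, 0.06, 0.998, 0.001]
contact_force: [0.7, -0.7, 0.6]
gripper_width: 0.533
grasp_force: 0.0
```

>>> {"api": "drive_tool", "payload": {"deltas": [{"gripper":120,"offset":[0,0,-0.08],"angular":[0,0,0]},{"gripper":120,"offset":[0,0,-0.08],"angular":[0,0,0]},{"gripper":120,"offset":[0,0,-0.08],"angular":[0,0,0]},{"gripper":120,"offset":[0,0,-0.08],"angular":[0,0,0]}]}}

```text
t: 59.3
eef_pos: [0.5346, -0.2095, 0.4236]
tool_rot: [0.001, 0.06, 0.998, -0.001]
contact_force: [-0.4, -0.1, -0.5]
gripper_width: 0.531
grasp_force: 0.0
```

```bash
python3 - <<'E'
from h import *
raws(); s=bot.get_obs(); print(s['eef_pos'],s['contact_force'])
m=optics.camera_model('wrist'); im=optics.read_camera('wrist'); cv2.imwrite('pics/fin.png',im)
c=pix(m,[.538,-.215,.13]).astype(int); print(c)
g=cv2.cvtColor(im,cv2.COLOR_BGR2GRAY)[max(c[1]-100,0):c[1]+100,c[0]-110:c[0]+110]
e=cv2.resize(g,(100,46),interpolation=cv2.INTER_AREA); R_=" .:-=+*#%@"
print('\n'.join(''.join(R_[min(9,int(v)*10//230)] for v in r) for r in e))
# tray count (bright blobs) from scene/top for the finished ones
E
```

```text
[ 0.53408832 -0.20961643  0.42233391] [0.98214029 0.50458557 0.31772385]
[315 213]
=========================++********#######%%%%%%%%%%%%########*****************************+-=++++++
=====================+********##%%%%%%%%%%%%%%%%%%%%%%%%%%%%%%%%%###************************+-==++++
=====================+***##%%%%%%%%###***+++=========++++++*###%%%%%%%%###**************++****--=+++
=====================+*%%%%%%%#*++=---------------------------==+*##%%%%%%%##******+-=+++******=-=++
==================+++++#%#+++=--------------------------------------==+*#%%%%%##***=--=====+****=-=+
===============++++++++==------------------------------------------------=+#%%%%%#*=-:=====+*****+-=
=============+++++++=-------------------------------------------------------=*##%%%%#=-=====+*****+-
===========++++++=-------------------------------------------------------------=+*%%%%#*=====******-
=========+++++=-------------------------------------------------------------------+#%%%%#+=--+***++-
=======++++++------------------------------===+++**++++==---------------------------+#%%%%*-::-----:
=====++
[... 2928 characters left out ...]
--------------=======================++++++++++++++++++++++++==========================**##%**
=#++++==---------======---=================+++++++++++++++++++++++++=======================+####*%%*
%%%*++++=-------=+++++=:..-================++++++++++++++++++++++++++==========-..-++++++=*####*=#@*
%%%%#++++==----=++++++:...-=================+++++++++++++++++++++++++==========:...=++++++######=+@#
%%%%%%*++++---=++++++-....:=================+++++++++++++++++++++++++==========:....=+++++*#%#*#==%%
%%%@%%%#=:...:++++++-.....:================+++++++++++++++++++++++++++=========......++++++=:..:--*@
%%%%%%*:....:++++++=......:=================+++++++++++++++++++++++++++========......:++++++=.....:@
```

```bash
python3 -c "
from station import bot
print(bot.hand_in())"
```

```text
the job is handed in; nothing more can be done
None
```

The job is handed in at about 60 s with no verdict returned: five finished castings seen in the tray, the pot upright with the T-handle home, and all three raw castings dropped in the pot, the last two checked only by image processing because the picture views were used up.

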